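Pack the closed specimens into the lab carrier

TASK

Pack the four closed specimen containers into the grey carrier, each standing upright and fully down in the well of its own shape and size: the large pot, the small pot, the square bottle and the slide box. Keep them upright on the way and set them down rather than dropping them. Leave the empty pot without a cap and the empty slide box without a lid where they stand.

Things in the scene. Friction and masses are not known exactly. Their poses are not given: they have to be found in the camera images.
- large_pot: Closed round specimen pot, white plastic, ribbed screw cap on: 56 mm diameter (body 54), 62 mm tall, cap the top 16 mm; a thin grey circle on top. Loose, upright on the counter, 60 to 130 g. Origin: centre of its underside, z up. 
- small_pot: Closed round specimen pot, white plastic, ribbed screw cap on: 36 mm diameter (body 34), 50 mm tall, cap the top 13 mm; a thin grey circle on top. Loose, upright, 25 to 60 g. Origin: centre of its underside, z up. 
- square_bottle: Closed square bottle, white plastic: body 38 x 38 mm and 54 mm tall, sides along its x and y, then a 22 mm neck and a round cap 28 mm across from 60 to 76 mm. Loose, upright, 75 to 155 g. Origin: centre of its underside, z up. 
- slide_box: Closed box for microscope slides, white plastic, lid on (plain top with a paper label): 84 mm along its x, 30 mm along its y, 44 mm tall. Loose, lid up, 55 to 115 g. Origin: centre of its underside, z up. 
- open_pot: Empty pot without a cap, open at the top: 56 mm diameter, 50 mm tall, white plastic, 3 mm wall. Not to be packed. Loose, upright. Origin: centre of its underside, z up. 
- open_slide_box: Empty slide box without a lid, open at the top with grey slot ribs showing: 84 mm along its x, 30 mm along its y, 34 mm tall, white plastic. Not to be packed. Loose, upright. Origin: centre of its underside, z up. 
- well_large: Large round well for the large pot, white collar: 78 mm inside, 86 mm outside diameter. Origin: centre of its underside, z up; floor 3 mm, rim 15 mm above the origin; fixed. Wells stand 2 x 2, in any order, same yaw as the tray, 126 mm apart along x, 106 mm along y, in a fixed grey tray 274 (x) x 226 (y) mm, rim 22 mm above the counter, wall 5 mm, low bow handles at the x ends.
- well_small: Small round well for the small pot, white collar: 54 mm inside, 62 mm outside diameter. Origin: centre of its underside, z up; floor 3 mm, rim 15 mm above the origin; fixed. One of four in the grey tray (see well_large).
- well_square: Square well for the square bottle, white collar: 56 x 56 mm inside, 64 x 64 mm outside. Origin: centre of its underside, z up; floor 3 mm, rim 15 mm above the origin; fixed. One of four in the grey tray (see well_large).
- well_long: Oblong well for the slide box, white collar: 104 mm along its x by 50 mm along its y inside, 112 x 58 mm outside. Origin: centre of its underside, z up; floor 3 mm, rim 15 mm above the origin; fixed. One of four in the grey tray (see well_large).
Things that resemble listed ones, but are neither listed nor needed, are in the scene too. Leave any brown or turquoise look-alike of the well_large alone.

How it is judged:
At the end, for the whole second after the job is handed in: Each closed container is in its matching well: centre within 16 mm of the well's, underside under 8 mm above the well's underside (on its floor, not its rim), upright within 0.1 rad, at rest (under 0.02 m/s). The open pot and open slide box are within 20 mm of their starts (horizontal distance between large_pot and well_large below 0.016 m and z of large_pot in the frame of well_large between -0.002 and 0.008 m and angle between each of large_pot, small_pot, square_bottle, slide_box's own z axis and vertical below 0.1 rad and linear speed of each of large_pot, small_pot, square_bottle, slide_box below 0.02 m/s and horizontal distance between small_pot and well_small below 0.016 m and z of small_pot in the frame of well_small between -0.002 and 0.008 m and horizontal distance between square_bottle and well_square below 0.016 m and z of square_bottle in the frame of well_square between -0.002 and 0.008 m and horizontal distance between slide_box and well_long below 0.016 m and z of slide_box in the frame of well_long between -0.002 and 0.008 m and distance of each of open_pot, open_slide_box from where it was at the start of the episode below 0.02 m); the robot touches nothing.
It fails at once if a closed container is dropped or thrown (let go and faster than 0.7 m/s, a fall of over 25 mm) ((contact force between the fingers and large_pot below 0.05 N and linear speed of large_pot above 0.7 m/s) or (contact force between the fingers and small_pot below 0.05 N and linear speed of small_pot above 0.7 m/s) or (contact force between the fingers and square_bottle below 0.05 N and linear speed of square_bottle above 0.7 m/s) or (contact force between the fingers and slide_box below 0.05 N and linear speed of slide_box above 0.7 m/s)).
It fails at once if a closed container is tipped by more than 0.6 rad (angle between any of large_pot, small_pot, square_bottle, slide_box's own z axis and vertical above 0.6 rad).
It fails at once if the open pot or the open slide box is shifted by more than 20 mm (distance of any of open_pot, open_slide_box from where it was at the start of the episode above 0.02 m).
It also fails if it takes over 112 s, if anything falls off the work surface, if the arm or the gripper's body presses on something with over 40 N, if the wrist force passes 120 N, or if a joint passes its speed limit or range.

ROBOT

A 7-joint arm with a two-finger parallel gripper is mounted at the origin on the work surface. World frame = base frame: x ahead of the robot, y to its left, z up, the work surface at z = 0. Lengths are in m, angles in rad, forces in N, time in s.
With the tool pointing down it reaches from about 0.425 to 0.825 m from the base axis. Payload 3.6 kg.
Tool frame: the origin (TCP) lies between the finger pads; the fingertips stand 14 mm ahead of it and the grasp point (between the pads) lies 5 mm behind it; x points along the fingers, y is the direction in which the jaws open and shut, and the axes are right-handed (so a half turn about x gives the same grasp; the last joint's range is limited). The gripper opens to 85 mm and grips with 20 to 120 N. Pads are 22 mm wide; open, the fingers measure 114 mm over their backs; the gripper's body (76 mm by 85 mm) begins 54 mm behind the grasp point. The pads swing forward as they close: fully open they stand 13 mm farther back than shut.
Start: joints at [-1.26, 0.615, -0.013, 1.423, 0.008, 1.103, -0.04], TCP at [0.215, 0.613, 0.245] pointing down, gripper open.
Joint ranges: [-3.12, 3.12], [-0.3, 2.06], [-1.34, 1.32], [0.26, 2.42], [-1.36, 4.5], [0.01, 1.98], [-2.84, 2.84]. Speed limits (rad/s): [2.79, 2.79, 3.14, 3.14, 3.14, 3.14, 3.14].

INTERFACE

Orientations are given as a unit quaternion [w, x, y, z].
In Python, from station import bot gives the robot as it stands. The module is installed in compiled form; this text tells all that it offers.
- The arm moves only by the tool servo_tool, never from a script. Its argument "commands" is a list of rows, each an object with "dp": the shift along the world's x, y, z in units of 25 mm (1.0 is 25 mm), a list of three; "yaw": the turn about the world's z in units of 5 degrees (1.0 is 5 degrees). In form: [{"dp": [x, y, z], "yaw": yaw}, ...]. A call has 1 to 8 rows; each row shifts and turns the pose as measured when the row begins; what a row does not reach is not made up. A row lasts 1/10 s, in which the tool goes at most 50 mm and 8.59 degrees, less where a joint would pass 70% of its speed; a pose out of reach is approached as far as the arm can. A call is refused whole if a number of a shift passes 1 or a number of a turn 1, either way. A call with a gripper value outside its range is refused whole. "claw" is the opening, from -1 (shut) to 1 (fully open), so that 0 is half open, set as the call begins (left out, the last holds). The fingers move at their own pace and stop on an object; "newtons" is the grip in N (left out, the last holds). Time passes only in rows, so rows that do not move let the fingers close. It gives the time, the measured TCP pose, the force and the opening at its end, in the units of the state.
- bot.get_obs(): the state, without advancing time (a new reading comes with each control period).
- bot.read_camera(name): name is "side" or "top"; returns a dict with "frame" (400x640x3 uint8, red, green, blue), "fx", "fy", "cx", "cy" (pixels), "position" and "rotation" of the camera in the world. Camera axes: x right, y down, z forward; pixel columns grow to the right and rows downward; lengths in m; the calibration is good to about 2 mm. A picture is of the moment at which its call begins. There is no depth.
- bot.sign_off(): hands the job in, once; it reports no verdict.
Trained networks look in the newest picture that a camera, given by its name, has taken for a name from the list of things; names that differ only in an ending like _2 or _b are one class to them, and where a whole thing is asked for, a point or a joint stands for the part that bears it (a point fixed in the world has none). Each returns a list of dicts, best first, with "conf" (0 to 1); they miss things now and then, are a little off and sometimes report something else, mostly with a low value. They report only what shows in the picture. A call takes as long as a camera call. They do not tell look-alikes from the thing itself.
- bot.look_for(camera, label): "at" ([row, column] in pixels, amid what is visible of it).
- bot.spot_point(camera, label): "at" ([row, column] in pixels: a listed point, or the origin of a listed thing).
The state is a dict: "time_s": time; "q": joint angles; "qd": joint speeds; "joint_efforts": joint torques, N m; "ee_pos": TCP position; "eef_rot": TCP orientation; "wrist_force": force on the tool from outside, world axes, zero at the start; "wrist_torque": the same for the moment, N m; "finger_gap": finger opening in m.
Only numpy, scipy, OpenCV 4.12 (cv2) and the standard library are available. Lean on these libraries where they do the work, as an engineer would, in place of code of your own. Each camera call takes 0.05 s, during which the arm holds its last target.

## Working session

There is one attempt and no reset: what is moved stays moved. The work goes in short steps, Python scripts to look and compute and a tool call to move; the robot and the scene stay as the last step left them, time stands still between calls to the robot, and variables do not carry over. Pictures are saved under pics/ and viewed, and the job is handed in when it is done.

Besides the shell and the picture viewer there is one more tool, called after "Request:" by a JSON object that holds its "api" and its "payload", one argument or row to a line. servo_tool: Moves the arm, as the interface text tells. Its arguments: {"type":"object","properties":{"commands":{"type":"array","items":{"type":"object","properties":{"dp":{"type":"array","items":{"type":"number"}},"yaw":{"type":"number"}}}},"claw":{"type":"number"},"newtons":{"type":"number"}},"required":["commands"]}

```bash
mkdir -p pics
cat > h.py <<'E'
import numpy as np, cv2
from station import bot
def ray(c,uv):
    u,v=uv
    d=np.array([(u-c['cx'])/c['fx'],(v-c['cy'])/c['fy'],1.0])
    return np.array(c['position']),np.array(c['rotation'])@d
def onz(c,uv,z):
    p,d=ray(c,uv); return p+d*(z-p[2])/d[2]
def proj(c,X):
    x=np.array(c['rotation']).T@(np.array(X)-np.array(c['position']))
    return np.array([c['cx']+c['fx']*x[0]/x[2],c['cy']+c['fy']*x[1]/x[2]])
E
python3 - <<'E'
from h import *
o=bot.get_obs();print(o['time_s'],o['ee_pos'],o['eef_rot'],o['finger_gap'])
for n in('top','side'):
    c=bot.read_camera(n);cv2.imwrite(f'pics/{n}0.png',c['frame'][:,:,::-1])
    print(n,c['fx'],c['cx'],c['cy'],c['position'],np.round(c['rotation'],3).tolist())
for l in 'large_pot small_pot square_bottle slide_box open_pot open_slide_box well_large well_small well_square well_long'.split():
    print(l,[(np.round(d['at']).tolist(),round(d['conf'],2)) for d in bot.spot_point('top',l)][:4])
print(bot.get_obs()['time_s'])
E
```

```text
0.0 [0.21451385 0.6127886  0.2441308 ] [ 0.6969576   0.1175686   0.69726065 -0.11939559] 0.08542284114000304
top 407.06981810637444 324.1491972751565 208.8093126071343 [ 0.40694334 -0.02106731  0.86203682] [-0.031, 0.715, -0.697, 0.04]
side 423.4447144217485 327.1727171018918 200.11577798680338 [-0.01141662  0.57453866  0.47124565] [0.179, -0.31, 0.803, -0.477]
large_pot [([158.0, 411.0], 0.97)]
small_pot [([230.0, 357.0], 0.79)]
square_bottle [([158.0, 350.0], 0.84)]
slide_box [([222.0, 467.0], 0.74)]
open_pot [([233.0, 415.0], 0.79)]
open_slide_box [([160.0, 464.0], 0.81)]
well_large [([291.0, 247.0], 0.76), ([196.0, 316.0], 0.75), ([124.0, 307.0], 0.59)]
well_small []
well_square [([147.0, 189.0], 0.55)]
well_long [([211.0, 227.0], 0.64), ([154.0, 352.0], 0.43)]
0.6
```

```bash
sed -i "s/^def ray/from scipy.spatial.transform import Rotation as Ro\ndef RM(c):\n    q=np.array(c['rotation']); return Ro.from_quat(q[[1,2,3,0]]).as_matrix()\ndef ray/; s/np.array(c\['rotation'\])@d/RM(c)@d/; s/np.array(c\['rotation'\]).T/RM(c).T/" h.py
python3 - <<'E'
import cv2
a=cv2.imread('pics/top0.png');cv2.imwrite('pics/top0b.png',cv2.resize(a[60:360,120:520],None,fx=2,fy=2,interpolation=cv2.INTER_CUBIC))
E
```

```text
(no output)
```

View pics/top0.png

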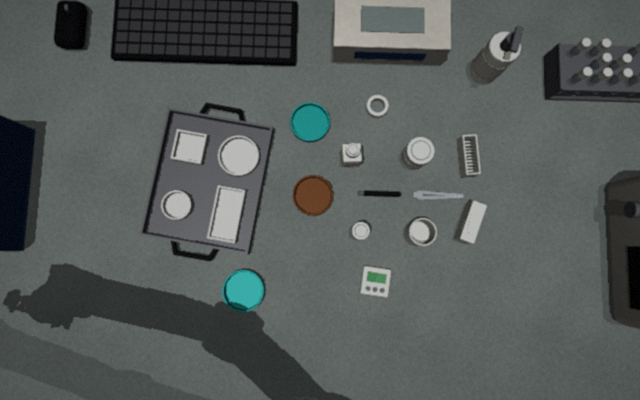

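View pics/side0.png

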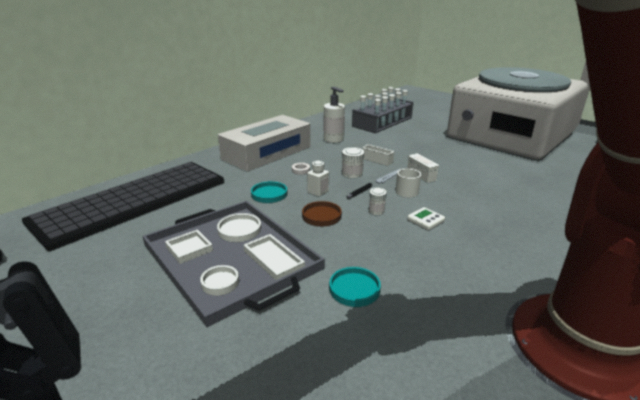

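View pics/top0b.png

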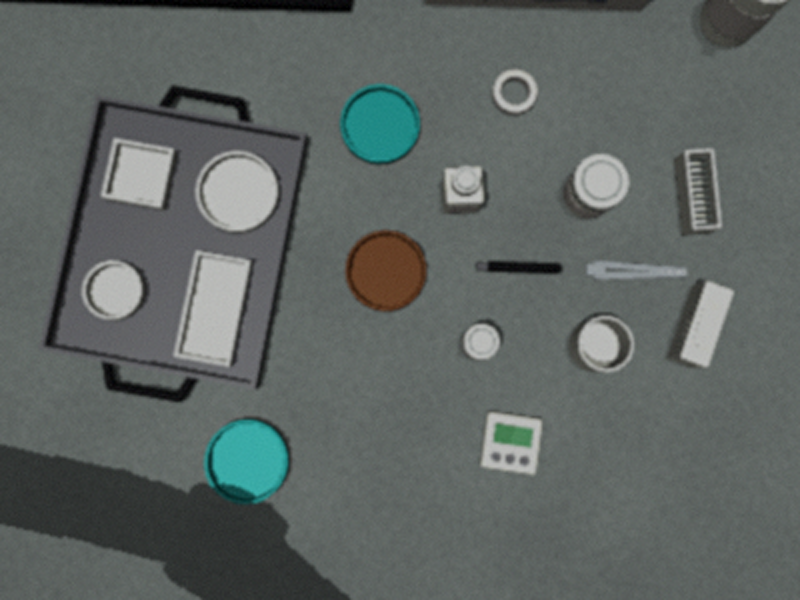

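Run:
```python
from h import *
c=bot.read_camera('top');f=c['frame']
hsv=cv2.cvtColor(f,cv2.COLOR_RGB2HSV)
m=((hsv[...,2]>125)&(hsv[...,1]<45)).astype(np.uint8)
n,l,s,ce=cv2.connectedComponentsWithStats(m)
for i in range(1,n):
    if s[i,4]<60: continue
    if not(140<ce[i,0]<500 and 95<ce[i,1]<310):continue
    pts=cv2.findContours((l==i).astype(np.uint8),cv2.RETR_EXTERNAL,cv2.CHAIN_APPROX_NONE)[0][0][:,0]
    hull=cv2.convexHull(pts); 
    w=np.array([onz(c,p,0.018)[:2] for p in hull[:,0].astype(float)])*1000
    r=cv2.minAreaRect(w.astype(np.float32)); cc,rad=cv2.minEnclosingCircle(w.astype(np.float32))
    print(np.round(ce[i]),s[i,4],'rect@18mm',np.round(r[0],1),np.round(r[1],1),round(r[2],1),'circ',np.round(cc,1),round(rad*2,1))
vis=[]
for (u,v) in [(420,155),(361,231),(352,153),(473,222),(471,155),(422,231)]:
    vis.append(cv2.resize(f[v-30:v+30,u-30:u+30,::-1],(260,260),interpolation=cv2.INTER_CUBIC))
cv2.imwrite('pics/crops.png',np.vstack([np.hstack(vis[:3]),np.hstack(vis[3:])]))
```

```text
[377. 105.] 222 rect@18mm [ 719.9 -138.2] [45.8 46.8] 46.9 circ [ 719.7 -137.7] 48.2
[189. 146.] 886 rect@18mm [618.  260.4] [65.6 65.4] 81.2 circ [618.6 260.5] 89.1
[238. 155.] 1231 rect@18mm [600.9 155.1] [84.9 85. ] 47.6 circ [601.4 155.4] 86.7
[471. 154.] 283 rect@18mm [ 618.1 -339.1] [87.2 32.5] 5.4 circ [ 618.  -338.9] 89.4
[420. 150.] 608 rect@18mm [ 624.2 -230.9] [58.7 57.5] 0.3 circ [ 623.6 -230.5] 60.0
[351. 152.] 323 rect@18mm [614.6 -84.5] [38.8 40.1] 1.7 circ [615.5 -84.6] 51.9
[226. 214.] 1509 rect@18mm [476.5 174.9] [ 60.  113.9] 81.2 circ [476.3 174.7] 125.5
[176. 205.] 636 rect@18mm [493.  279.1] [59.9 60.7] 47.7 circ [492.9 279.6] 62.3
[436. 195.] 291 rect@18mm [ 525.8 -267.7] [101.4  18.8] 86.8 circ [ 528.7 -267.9] 101.4
[473. 222.] 633 rect@18mm [ 474.  -341.8] [31.7 87.4] 70.4 circ [ 474.2 -341.2] 90.4
[421. 232.] 468 rect@18mm [ 449.9 -235.9] [56.7 56.7] 45.8 circ [ 449.9 -235.8] 59.3
[360. 230.] 259 rect@18mm [ 449.1 -106.3] [35.3 35.4] 1.5 circ [ 448.8 -105.6] 38.1
[375. 282.] 580 rect@18mm [ 345.9 -138.6] [57.4 57.7] 83.4 circ [ 345.6 -138.5] 76.5
```

View pics/crops.png

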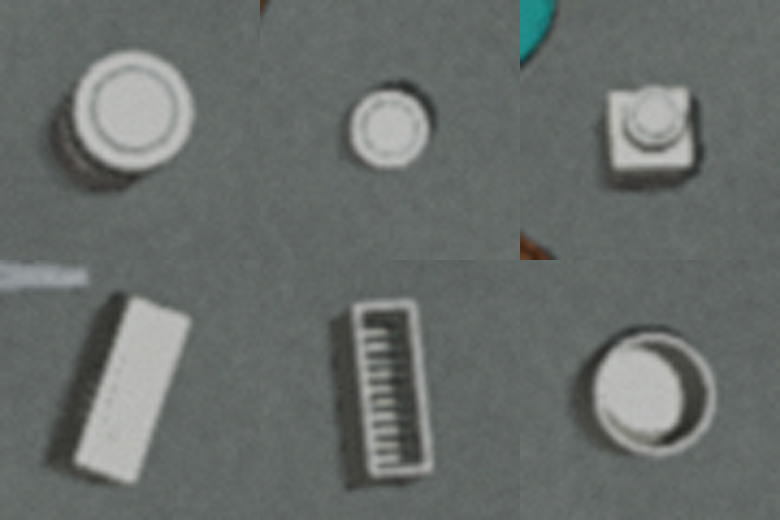

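```bash
cat >> h.py <<'E'
def st(tag=''):
    o=bot.get_obs();q=np.array(o['eef_rot']);R=Ro.from_quat(q[[1,2,3,0]]).as_matrix()
    print(tag,'t',round(o['time_s'],2),'tcp',np.round(o['ee_pos'],4),'gap',round(o['finger_gap'],4),'toolx',np.round(R[:,0],3),'jawdir deg',round(np.degrees(np.arctan2(R[1,1],R[0,1])),2),'F',np.round(o['wrist_force'],1),'q',np.round(o['q'],2))
def box(x,y,yaw,lx,ly,z):
    a=np.radians(yaw);return [(x+np.cos(a)*i*lx/2-np.sin(a)*j*ly/2,y+np.sin(a)*i*lx/2+np.cos(a)*j*ly/2,z) for i,j in((1,1),(1,-1),(-1,-1),(-1,1))]
def circ(x,y,d,z):
    return [(x+d/2*np.cos(t),y+d/2*np.sin(t),z) for t in np.linspace(0,6.28,40)]
def draw(cam,shapes,crop,name,k=4):
    c=bot.read_camera(cam);im=cv2.resize(c['frame'][:,:,::-1],None,fx=k,fy=k,interpolation=cv2.INTER_CUBIC)
    for s in shapes:
        p=np.array([(proj(c,X)+.5)*k for X in s]).astype(np.int32);cv2.polylines(im,[p],True,(0,0,255),1)
    u0,v0,u1,v1=crop;cv2.imwrite('pics/'+name,im[v0*k:v1*k,u0*k:u1*k])
E
python3 - <<'E'
from h import *
st()
S=[circ(.6127,-.220,.056,.062),circ(.4474,-.1028,.036,.050),circ(.4474,-.1028,.034,0.0),box(.6057,-.0818,2,.038,.038,.054),box(.6057,-.0818,2,.038,.038,.0),circ(.6057,-.0818,.028,.076),box(.4719,-.3319,-19.6,.084,.03,.044),box(.4719,-.3319,-19.6,.084,.03,.0),circ(.6127,-.220,.054,0)]
draw('top',S,(330,120,500,260),'ov1.png')
W=[circ(.601,.1552,.086,.018),circ(.493,.2795,.062,.018),box(.618,.2605,-9.1,.064,.064,.018),box(.4765,.1749,-9.1,.112,.058,.018)]
draw('top',W,(135,95,285,245),'ov2.png')
S=S+W
draw('side',S,(130,130,460,330),'ov3.png',2)
E
```

```text
t 0.65 tcp [0.2148 0.6135 0.2453] gap 0.0851 toolx [-0.  0. -1.] jawdir deg 70.71 F [-0.6  0.4 -1. ] q [-1.26  0.61 -0.01  1.42  0.01  1.1  -0.04]
```

View pics/ov1.png

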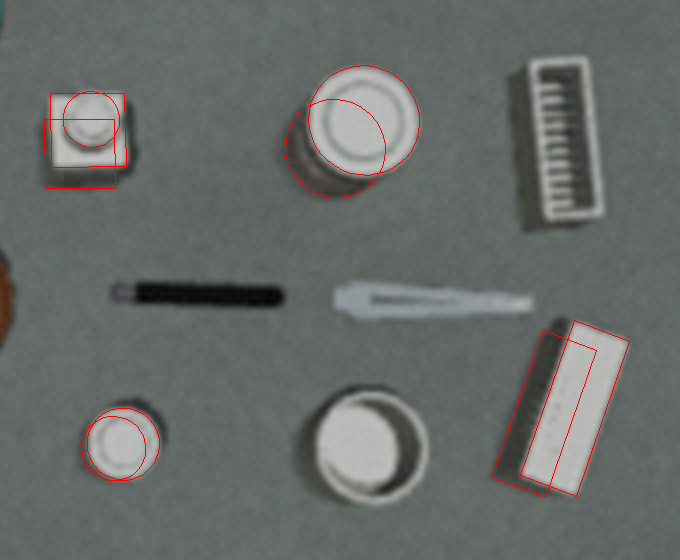

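View pics/ov2.png

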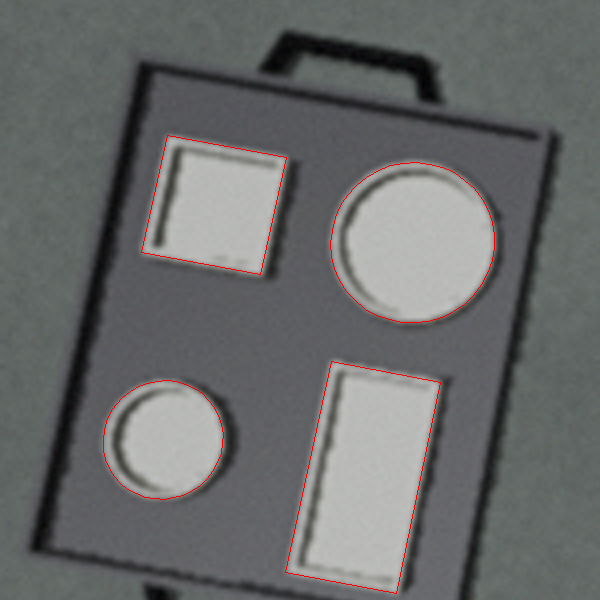

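View pics/ov3.png

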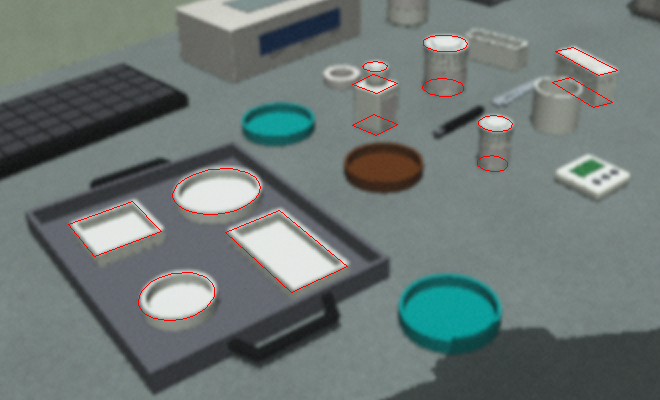

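Request:
{"api": "servo_tool", "payload": {
  "commands": [
    {"dp":[0.6,-1,0],"yaw":0},
    {"dp":[0.6,-1,0],"yaw":0},
    {"dp":[0.6,-1,0],"yaw":0},
    {"dp":[0.6,-1,0],"yaw":0},
    {"dp":[0.6,-1,0],"yaw":0},
    {"dp":[0.6,-1,0],"yaw":0},
    {"dp":[0.6,-1,0],"yaw":0},
    {"dp":[0.6,-1,0],"yaw":0}
  ],
  "claw": 0.5,
  "newtons": 30
}}

```text
time_s: 1.6
ee_pos: [0.3332, 0.411, 0.2455]
eef_rot: [0.697, 0.116, 0.699, -0.113]
wrist_force: [0.3, 0.4, -0.8]
finger_gap: 0.0639
```

Request:
{"api": "servo_tool", "payload": {
  "commands": [
    {"dp":[0.5,-1,0],"yaw":0},
    {"dp":[0.5,-1,0],"yaw":0},
    {"dp":[0.5,-1,0],"yaw":0},
    {"dp":[0.5,-1,0],"yaw":0},
    {"dp":[0.5,-1,0],"yaw":0},
    {"dp":[0.5,-1,0],"yaw":0},
    {"dp":[0.5,-1,0],"yaw":0},
    {"dp":[0.5,-1,0],"yaw":0}
  ]
}}

```text
time_s: 2.4
ee_pos: [0.4382, 0.2026, 0.2478]
eef_rot: [0.698, 0.118, 0.697, -0.111]
wrist_force: [0.0, -0.0, -0.1]
finger_gap: 0.0643
```

Request:
{"api": "servo_tool", "payload": {
  "commands": [
    {"dp":[0.3,-1,0],"yaw":0},
    {"dp":[0.3,-1,0],"yaw":0},
    {"dp":[0.3,-1,0],"yaw":0},
    {"dp":[0.3,-1,0],"yaw":0},
    {"dp":[0.2,-1,0],"yaw":0},
    {"dp":[0,-1,0],"yaw":0},
    {"dp":[0,-1,0],"yaw":0},
    {"dp":[0,-1,0],"yaw":0}
  ]
}}

```text
time_s: 3.2
ee_pos: [0.4773, -0.0061, 0.25]
eef_rot: [0.701, 0.119, 0.694, -0.111]
wrist_force: [0.1, -0.3, 1.0]
finger_gap: 0.0639
```

Request:
{"api": "servo_tool", "payload": {
  "commands": [
    {"dp":[0,-1,0],"yaw":0},
    {"dp":[0,-1,0],"yaw":0},
    {"dp":[0,-1,0],"yaw":0},
    {"dp":[0,-1,0],"yaw":0},
    {"dp":[0,-1,0],"yaw":0},
    {"dp":[0,-1,0],"yaw":0},
    {"dp":[0,-1,0],"yaw":0},
    {"dp":[0,-1,0],"yaw":0}
  ]
}}

```text
time_s: 4.0
ee_pos: [0.4777, -0.2145, 0.2523]
eef_rot: [0.703, 0.119, 0.692, -0.11]
wrist_force: [0.2, 1.1, -0.5]
finger_gap: 0.064
```

Request:
{"api": "servo_tool", "payload": {
  "commands": [
    {"dp":[-0.1,-1,0],"yaw":0},
    {"dp":[-0.1,-1,0],"yaw":0},
    {"dp":[0,-1,0],"yaw":0},
    {"dp":[0,-1,0],"yaw":0},
    {"dp":[0,-0.5,-0.5],"yaw":0},
    {"dp":[0,0,-1],"yaw":0},
    {"dp":[0,0,-1],"yaw":0},
    {"dp":[0,0,-1],"yaw":0}
  ]
}}

```text
time_s: 4.8
ee_pos: [0.4734, -0.3374, 0.1649]
eef_rot: [0.707, 0.119, 0.688, -0.115]
wrist_force: [-0.4, 0.5, 0.0]
finger_gap: 0.0641
```

Run:
```python
from h import *
st()
draw('top',[box(.4719,-.3319,-19.6,.084,.03,.044)],(330,120,500,260),'a1.png')
```

```text
t 4.8 tcp [ 0.4734 -0.3374  0.1649] gap 0.0641 toolx [ 0.027  0.002 -1.   ] jawdir deg 70.97 F [-0.4  0.5  0. ] q [ 0.5   0.59  0.14  1.75 -0.13  0.79  1.95]
```

View pics/a1.png

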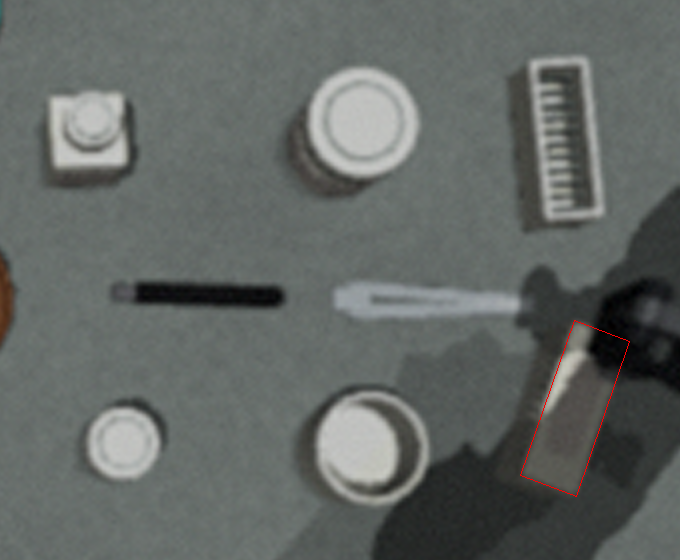

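Request:
{"api": "servo_tool", "payload": {
  "commands": [
    {"dp":[0,0.2,-1],"yaw":0},
    {"dp":[0,0,-1],"yaw":0},
    {"dp":[0,0,-1],"yaw":0},
    {"dp":[0,0,-1],"yaw":0},
    {"dp":[0,0,-0.6],"yaw":0},
    {"dp":[0,0,0],"yaw":0}
  ]
}}

```text
time_s: 5.45
ee_pos: [0.4714, -0.3244, 0.0394]
eef_rot: [0.703, 0.121, 0.693, -0.109]
wrist_force: [0.3, 0.0, 0.2]
finger_gap: 0.0642
```

Run:
```python
from h import *
st()
draw('side',[box(.4719,-.3319,-19.6,.084,.03,.044)],(300,110,500,230),'a2.png')
```

```text
t 5.45 tcp [ 0.4714 -0.3244  0.0394] gap 0.0642 toolx [ 0.016  0.014 -1.   ] jawdir deg 71.26 F [0.3 0.  0.2] q [ 0.52  0.77  0.09  1.85 -0.17  0.53  1.97]
```

View pics/a2.png

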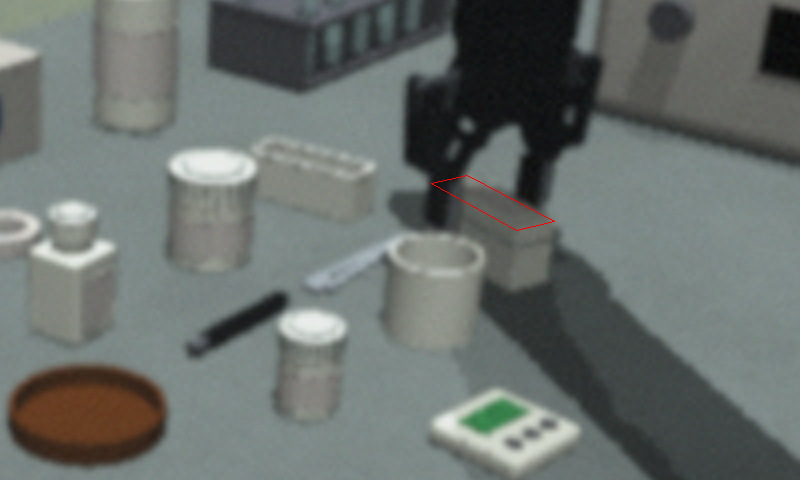

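Request:
{"api": "servo_tool", "payload": {
  "commands": [
    {"dp":[0,-0.3,-0.25],"yaw":-0.1},
    {"dp":[0,0,0],"yaw":0}
  ]
}}

```text
time_s: 5.7
ee_pos: [0.4733, -0.3333, 0.0356]
eef_rot: [0.704, 0.123, 0.69, -0.113]
wrist_force: [0.5, -0.1, 0.1]
finger_gap: 0.064
```

Request:
{"api": "servo_tool", "payload": {
  "commands": [
    {"dp":[0,0,0],"yaw":0},
    {"dp":[0,0,0],"yaw":0},
    {"dp":[0,0,0],"yaw":0},
    {"dp":[0,0,0],"yaw":0},
    {"dp":[0,0,0],"yaw":0},
    {"dp":[0,0,0],"yaw":0}
  ],
  "claw": -1,
  "newtons": 35
}}

```text
time_s: 6.3
ee_pos: [0.4746, -0.3343, 0.0382]
eef_rot: [0.705, 0.123, 0.689, -0.114]
wrist_force: [-0.5, -0.0, -0.8]
finger_gap: 0.0295
```

Run:
```python
from h import *
st()
```

```text
t 6.3 tcp [ 0.4746 -0.3343  0.0382] gap 0.0295 toolx [ 0.025  0.009 -1.   ] jawdir deg 70.75 F [-0.5 -0.  -0.8] q [ 0.53  0.78  0.09  1.83 -0.17  0.53  1.98]
```

Request:
{"api": "servo_tool", "payload": {
  "commands": [
    {"dp":[0,0,0.5],"yaw":0},
    {"dp":[0,0,1],"yaw":0},
    {"dp":[0,0,1],"yaw":0},
    {"dp":[0,0,1],"yaw":0},
    {"dp":[0,0,1],"yaw":0},
    {"dp":[0,0.5,0.2],"yaw":0},
    {"dp":[0,1,0],"yaw":0},
    {"dp":[0,1,0],"yaw":0}
  ]
}}

```text
time_s: 7.1
ee_pos: [0.4722, -0.272, 0.1635]
eef_rot: [0.705, 0.124, 0.688, -0.117]
wrist_force: [0.4, -0.1, -1.1]
finger_gap: 0.0294
```

Request:
{"api": "servo_tool", "payload": {
  "commands": [
    {"dp":[0,1,0],"yaw":0.25},
    {"dp":[0,1,0],"yaw":0.25},
    {"dp":[0,1,0],"yaw":0.25},
    {"dp":[0,1,0],"yaw":0.25},
    {"dp":[0,1,0],"yaw":0.25},
    {"dp":[0,1,0],"yaw":0.25},
    {"dp":[0,1,0],"yaw":0.25},
    {"dp":[0,1,0],"yaw":0.25}
  ]
}}

```text
time_s: 7.9
ee_pos: [0.4647, -0.0533, 0.1601]
eef_rot: [0.709, 0.062, 0.701, -0.048]
wrist_force: [0.1, 1.2, -0.9]
finger_gap: 0.0293
```

Run:
```python
from h import *
st()
```

```text
t 7.9 tcp [ 0.4647 -0.0533  0.1601] gap 0.0293 toolx [ 0.013  0.018 -1.   ] jawdir deg 81.11 F [ 0.1  1.2 -0.9] q [ 0.01  0.46  0.1   2.05 -0.11  0.63  1.6 ]
```

Request:
{"api": "servo_tool", "payload": {
  "commands": [
    {"dp":[0.1,1,0],"yaw":0},
    {"dp":[0.1,1,0],"yaw":0},
    {"dp":[0.1,1,0],"yaw":0},
    {"dp":[0.1,1,0],"yaw":0},
    {"dp":[0.1,1,0],"yaw":0},
    {"dp":[0.1,1,0],"yaw":0},
    {"dp":[0,1,0],"yaw":0},
    {"dp":[0,1,0],"yaw":0}
  ]
}}

```text
time_s: 8.7
ee_pos: [0.4684, 0.162, 0.1566]
eef_rot: [0.704, 0.059, 0.706, -0.045]
wrist_force: [0.5, 0.2, -0.0]
finger_gap: 0.0292
```

Request:
{"api": "servo_tool", "payload": {
  "commands": [
    {"dp":[0,0.6,-0.5],"yaw":0},
    {"dp":[0,0,-1],"yaw":0},
    {"dp":[0,0,-0.5],"yaw":0},
    {"dp":[0,0,0],"yaw":0}
  ]
}}

```text
time_s: 9.1
ee_pos: [0.4632, 0.1844, 0.1021]
eef_rot: [0.703, 0.055, 0.708, -0.04]
wrist_force: [-0.2, 0.2, -1.4]
finger_gap: 0.0291
```

Run:
```python
from h import *
st()
```

```text
t 9.1 tcp [0.4632 0.1844 0.1021] gap 0.0291 toolx [-0.007  0.022 -1.   ] jawdir deg 82.25 F [-0.2  0.2 -1.4] q [-0.47  0.59  0.09  2.01 -0.14  0.54  1.16]
```

Request:
{"api": "servo_tool", "payload": {
  "commands": [
    {"dp":[0.6,-0.4,-0.3],"yaw":-0.25},
    {"dp":[0,0,-0.8],"yaw":0},
    {"dp":[0,0,0],"yaw":0}
  ]
}}

```text
time_s: 9.4
ee_pos: [0.4798, 0.1719, 0.073]
eef_rot: [0.702, 0.064, 0.707, -0.05]
wrist_force: [-0.9, 0.6, -1.0]
finger_gap: 0.0292
```

Run:
```python
from h import *
st()
draw('side',[box(.4765,.1749,-9.1,.112,.058,.018)],(130,170,350,330),'a3.png',3)
```

```text
t 9.4 tcp [0.4798 0.1719 0.073 ] gap 0.0292 toolx [-0.006  0.021 -1.   ] jawdir deg 80.77 F [-0.9  0.6 -1. ] q [-0.43  0.65  0.08  2.   -0.15  0.49  1.18]
```

View pics/a3.png

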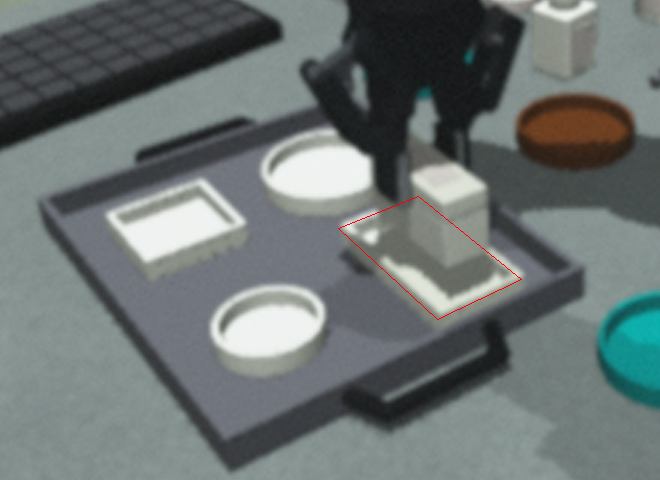

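Request:
{"api": "servo_tool", "payload": {
  "commands": [
    {"dp":[-0.05,0.1,-0.5],"yaw":0},
    {"dp":[0,0,-0.4],"yaw":0},
    {"dp":[0,0,-0.2],"yaw":0},
    {"dp":[0,0,-0.15],"yaw":0}
  ]
}}

```text
time_s: 9.85
ee_pos: [0.4825, 0.1743, 0.0458]
eef_rot: [0.705, 0.066, 0.704, -0.049]
wrist_force: [-12.2, -1.0, 45.3]
finger_gap: 0.0293
```

Run:
```python
from h import *
st()
draw('side',[],(130,170,350,330),'a4.png',3)
```

```text
t 9.85 tcp [0.4825 0.1743 0.0458] gap 0.0293 toolx [ 0.003  0.024 -1.   ] jawdir deg 80.6 F [-12.2  -1.   45.3] q [-0.42  0.7   0.07  2.01 -0.16  0.42  1.18]
```

View pics/a4.png

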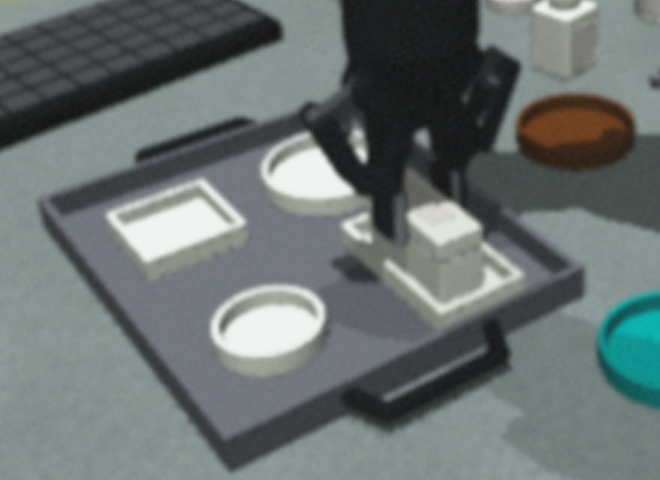

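Request:
{"api": "servo_tool", "payload": {
  "commands": [
    {"dp":[0,0,0.03],"yaw":0}
  ]
}}

```text
time_s: 10.0
ee_pos: [0.4827, 0.1744, 0.0475]
eef_rot: [0.706, 0.067, 0.704, -0.049]
wrist_force: [0.9, 0.2, -0.3]
finger_gap: 0.0292
```

Request:
{"api": "servo_tool", "payload": {
  "commands": [
    {"dp":[0,0,0],"yaw":0},
    {"dp":[0,0,0],"yaw":0},
    {"dp":[0,0,0],"yaw":0},
    {"dp":[0,0,0],"yaw":0}
  ],
  "claw": 0.3
}}

```text
time_s: 10.4
ee_pos: [0.4832, 0.1748, 0.0474]
eef_rot: [0.706, 0.067, 0.703, -0.049]
wrist_force: [0.3, -0.7, 0.6]
finger_gap: 0.0551
```

Request:
{"api": "servo_tool", "payload": {
  "commands": [
    {"dp":[0,0,0.5],"yaw":0},
    {"dp":[0,0,1],"yaw":0},
    {"dp":[0,0,1],"yaw":0},
    {"dp":[0,0,1],"yaw":0},
    {"dp":[0,0,1],"yaw":0}
  ]
}}

```text
time_s: 10.9
ee_pos: [0.48, 0.1735, 0.1623]
eef_rot: [0.703, 0.065, 0.706, -0.05]
wrist_force: [1.3, 0.7, -0.0]
finger_gap: 0.0552
```

Run:
```python
from h import *
st()
draw('side',[box(.4765,.1749,-9.1,.084,.03,.050)],(130,170,350,330),'a5.png',3)
```

```text
t 10.9 tcp [0.48   0.1735 0.1623] gap 0.0552 toolx [-0.003  0.022 -1.   ] jawdir deg 80.6 F [ 1.3  0.7 -0. ] q [-0.46  0.51  0.12  1.93 -0.12  0.71  1.15]
```

View pics/a5.png

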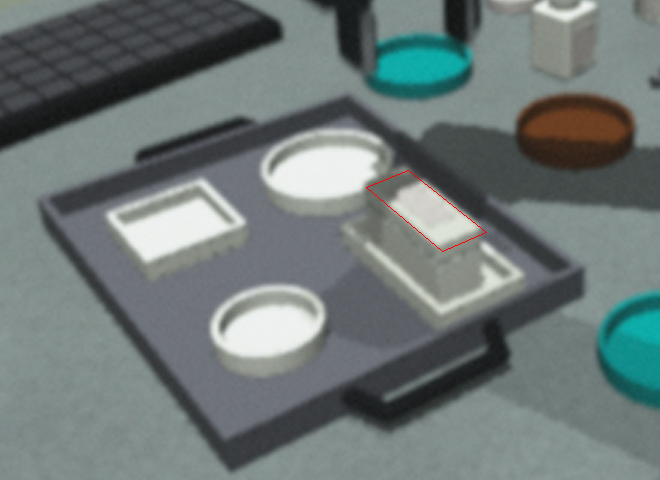

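Request:
{"api": "servo_tool", "payload": {
  "commands": [
    {"dp":[0,-1,0],"yaw":0},
    {"dp":[0,-1,0],"yaw":0},
    {"dp":[-0.1,-1,0],"yaw":0},
    {"dp":[-0.2,-1,0],"yaw":0},
    {"dp":[-0.2,-1,0],"yaw":0},
    {"dp":[-0.2,-1,0],"yaw":0},
    {"dp":[-0.2,-1,0],"yaw":0},
    {"dp":[-0.2,-1,0],"yaw":0}
  ]
}}

```text
time_s: 11.75
ee_pos: [0.4559, -0.0269, 0.1744]
eef_rot: [0.711, 0.065, 0.699, -0.043]
wrist_force: [0.4, 0.5, -0.0]
finger_gap: 0.0555
```

Request:
{"api": "servo_tool", "payload": {
  "commands": [
    {"dp":[-0.2,-1,0],"yaw":0},
    {"dp":[-0.2,-1,0],"yaw":0},
    {"dp":[0,-0.5,-0.5],"yaw":0},
    {"dp":[0,0,-0.5],"yaw":0},
    {"dp":[0,0,0],"yaw":0}
  ]
}}

```text
time_s: 12.25
ee_pos: [0.4445, -0.0976, 0.1524]
eef_rot: [0.712, 0.068, 0.697, -0.047]
wrist_force: [-0.5, -0.9, 1.1]
finger_gap: 0.0558
```

Run:
```python
from h import *
st()
```

```text
t 12.25 tcp [ 0.4445 -0.0976  0.1524] gap 0.0558 toolx [ 0.024  0.027 -0.999] jawdir deg 80.68 F [-0.5 -0.9  1.1] q [ 0.12  0.45  0.1   2.09 -0.13  0.59  1.72]
```

Request:
{"api": "servo_tool", "payload": {
  "commands": [
    {"dp":[0.1,-0.2,-1],"yaw":0},
    {"dp":[0,0,-1],"yaw":0},
    {"dp":[0,0,-1],"yaw":0},
    {"dp":[0,0,-0.8],"yaw":0},
    {"dp":[0,0,0],"yaw":0}
  ]
}}

```text
time_s: 12.75
ee_pos: [0.4511, -0.1021, 0.0593]
eef_rot: [0.716, 0.067, 0.693, -0.047]
wrist_force: [-0.4, -1.4, -0.9]
finger_gap: 0.0555
```

Run:
```python
from h import *
st()
```

```text
t 12.75 tcp [ 0.4511 -0.1021  0.0593] gap 0.0555 toolx [ 0.034  0.026 -0.999] jawdir deg 80.83 F [-0.4 -1.4 -0.9] q [ 0.17  0.63  0.04  2.16 -0.17  0.33  1.78]
```

Request:
{"api": "servo_tool", "payload": {
  "commands": [
    {"dp":[-0.15,0,-0.6],"yaw":0},
    {"dp":[-0.05,0,-0.35],"yaw":0},
    {"dp":[0,0,-0.1],"yaw":0}
  ]
}}

```text
time_s: 13.05
ee_pos: [0.449, -0.1016, 0.0355]
eef_rot: [0.718, 0.066, 0.691, -0.046]
wrist_force: [0.2, 0.3, 0.3]
finger_gap: 0.0555
```

Run:
```python
from h import *
st()
draw('side',[circ(.4474,-.1028,.036,.050)],(300,110,500,230),'b1.png')
```

```text
t 13.05 tcp [ 0.449  -0.1016  0.0355] gap 0.0555 toolx [ 0.04   0.025 -0.999] jawdir deg 80.96 F [0.2 0.3 0.3] q [ 0.18  0.68  0.02  2.18 -0.18  0.26  1.79]
```

View pics/b1.png

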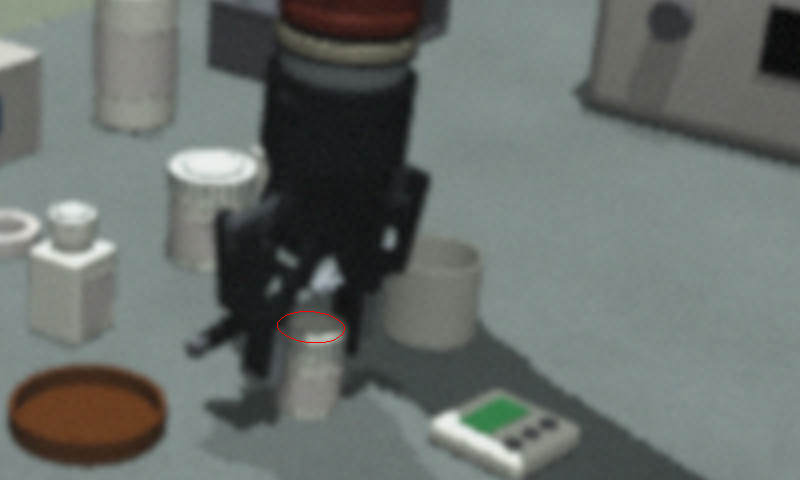

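Straddles the pot; close.

Request:
{"api": "servo_tool", "payload": {
  "commands": [
    {"dp":[0,0,0],"yaw":0},
    {"dp":[0,0,0],"yaw":0},
    {"dp":[0,0,0],"yaw":0},
    {"dp":[0,0,0],"yaw":0},
    {"dp":[0,0,0],"yaw":0}
  ],
  "claw": -1,
  "newtons": 30
}}

```text
time_s: 13.6
ee_pos: [0.4511, -0.1019, 0.038]
eef_rot: [0.72, 0.066, 0.689, -0.046]
wrist_force: [-0.7, 0.7, -1.1]
finger_gap: 0.035
```

Request:
{"api": "servo_tool", "payload": {
  "commands": [
    {"dp":[0,0,0.5],"yaw":0},
    {"dp":[0,0,1],"yaw":0},
    {"dp":[0,0,1],"yaw":0},
    {"dp":[0,0,1],"yaw":0},
    {"dp":[0,0,1],"yaw":0}
  ]
}}

```text
time_s: 14.1
ee_pos: [0.4475, -0.1011, 0.151]
eef_rot: [0.716, 0.066, 0.693, -0.046]
wrist_force: [0.8, 0.5, -0.6]
finger_gap: 0.0351
```

Run:
```python
from h import *
st()
draw('side',[],(300,70,500,230),'b2.png')
```

```text
t 14.1 tcp [ 0.4475 -0.1011  0.151 ] gap 0.0351 toolx [ 0.035  0.027 -0.999] jawdir deg 80.96 F [ 0.8  0.5 -0.6] q [ 0.13  0.45  0.1   2.09 -0.14  0.57  1.74]
```

View pics/b2.png

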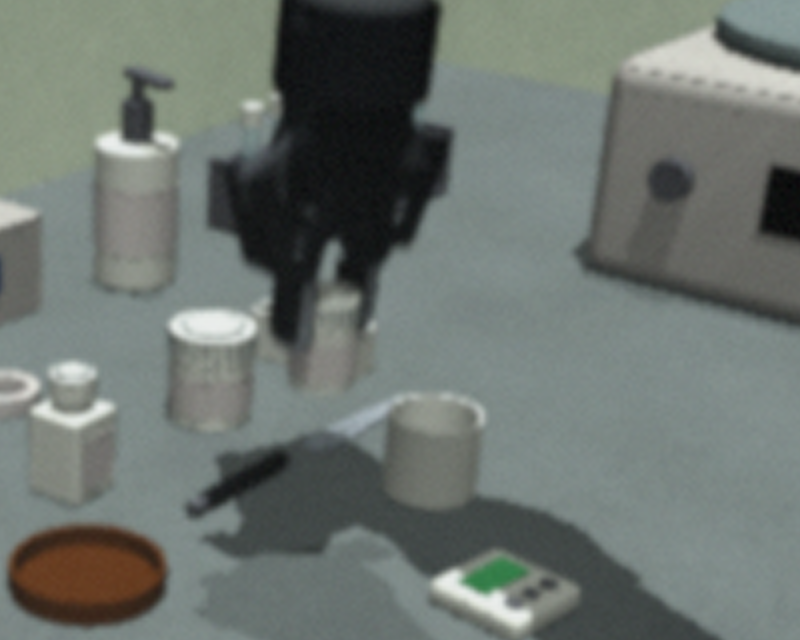

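Request:
{"api": "servo_tool", "payload": {
  "commands": [
    {"dp":[0.1,0.7,0],"yaw":0},
    {"dp":[0.1,1,0],"yaw":0},
    {"dp":[0.1,1,0],"yaw":0},
    {"dp":[0.2,1,0],"yaw":0},
    {"dp":[0.2,1,0],"yaw":0},
    {"dp":[0.2,1,0],"yaw":0},
    {"dp":[0.2,1,0],"yaw":0},
    {"dp":[0.2,1,0],"yaw":0}
  ]
}}

```text
time_s: 14.95
ee_pos: [0.482, 0.0922, 0.1565]
eef_rot: [0.72, 0.069, 0.688, -0.051]
wrist_force: [0.2, 0.9, -0.3]
finger_gap: 0.035
```

Request:
{"api": "servo_tool", "payload": {
  "commands": [
    {"dp":[0.2,1,0],"yaw":0},
    {"dp":[0.2,1,0],"yaw":0},
    {"dp":[0.2,1,0],"yaw":0},
    {"dp":[0.2,1,0],"yaw":0},
    {"dp":[0.2,1,0],"yaw":0},
    {"dp":[0.2,1,0],"yaw":0},
    {"dp":[0.2,0.6,0],"yaw":0},
    {"dp":[0,0,-0.2],"yaw":0}
  ]
}}

```text
time_s: 15.75
ee_pos: [0.5149, 0.2694, 0.1492]
eef_rot: [0.719, 0.067, 0.69, -0.048]
wrist_force: [-0.8, -1.2, -0.4]
finger_gap: 0.035
```

Run:
```python
from h import *
st()
```

```text
t 15.75 tcp [0.5149 0.2694 0.1492] gap 0.035 toolx [ 0.044  0.023 -0.999] jawdir deg 80.74 F [-0.8 -1.2 -0.4] q [-0.63  0.6   0.17  1.79 -0.14  0.71  1.02]
```

Request:
{"api": "servo_tool", "payload": {
  "commands": [
    {"dp":[-0.4,0.2,-0.5],"yaw":0},
    {"dp":[-0.3,0.15,-1],"yaw":0},
    {"dp":[0,0,-1],"yaw":0},
    {"dp":[0,0,-0.7],"yaw":0},
    {"dp":[0,0,0],"yaw":0}
  ]
}}

```text
time_s: 16.25
ee_pos: [0.4943, 0.272, 0.0644]
eef_rot: [0.718, 0.066, 0.691, -0.051]
wrist_force: [-0.2, -0.3, -0.8]
finger_gap: 0.0346
```

Run:
```python
from h import *
st()
draw('side',[circ(.493,.2795,.062,.018)],(130,170,350,330),'b3.png',3)
```

```text
t 16.25 tcp [0.4943 0.272  0.0644] gap 0.0346 toolx [ 0.04   0.018 -0.999] jawdir deg 80.53 F [-0.2 -0.3 -0.8] q [-0.63  0.71  0.14  1.89 -0.17  0.51  1.02]
```

View pics/b3.png

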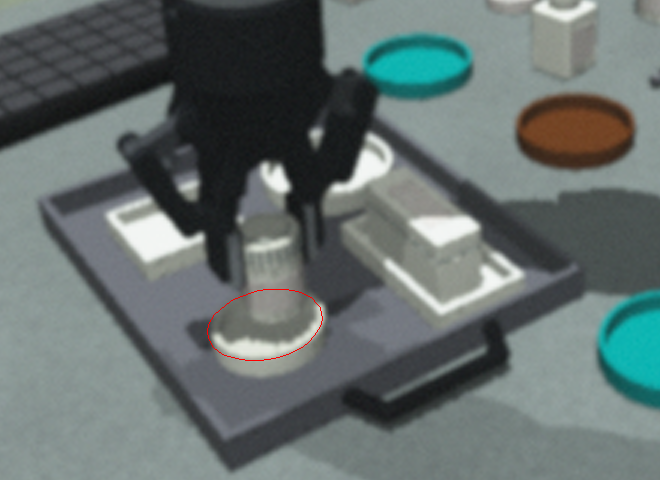

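Request:
{"api": "servo_tool", "payload": {
  "commands": [
    {"dp":[0.05,0.3,-0.2],"yaw":0},
    {"dp":[0,0,-0.3],"yaw":0},
    {"dp":[0,0,-0.2],"yaw":0}
  ]
}}

```text
time_s: 16.6
ee_pos: [0.4987, 0.2798, 0.0499]
eef_rot: [0.72, 0.068, 0.688, -0.051]
wrist_force: [0.2, -0.0, -0.7]
finger_gap: 0.0349
```

Run:
```python
from h import *
st()
draw('side',[],(130,170,350,330),'b4.png',3)
```

```text
t 16.6 tcp [0.4987 0.2798 0.0499] gap 0.0349 toolx [ 0.047  0.021 -0.999] jawdir deg 80.4 F [ 0.2 -0.  -0.7] q [-0.64  0.74  0.13  1.88 -0.18  0.48  1.02]
```

View pics/b4.png

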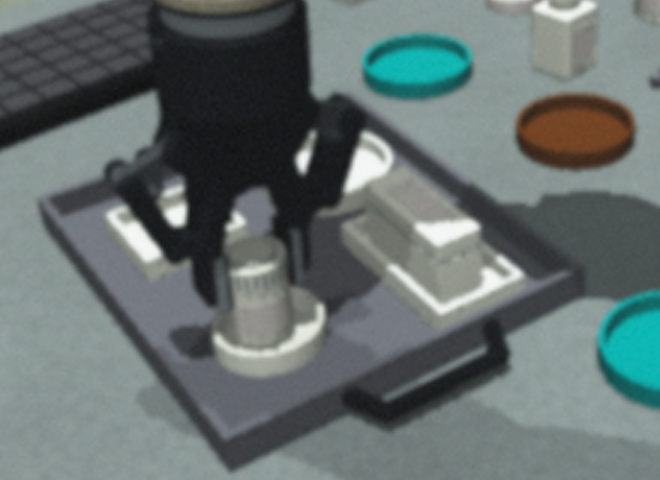

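Request:
{"api": "servo_tool", "payload": {
  "commands": [
    {"dp":[-0.1,0,-0.15],"yaw":0},
    {"dp":[0,0,-0.12],"yaw":0}
  ]
}}

```text
time_s: 16.85
ee_pos: [0.4965, 0.2799, 0.0445]
eef_rot: [0.721, 0.068, 0.688, -0.05]
wrist_force: [-7.1, -3.1, 30.9]
finger_gap: 0.0348
```

Contact with the floor. Release gently.

Request:
{"api": "servo_tool", "payload": {
  "commands": [
    {"dp":[0,0,0.03],"yaw":0}
  ]
}}

```text
time_s: 16.95
ee_pos: [0.4964, 0.28, 0.0459]
eef_rot: [0.721, 0.069, 0.688, -0.05]
wrist_force: [-0.1, -1.0, -0.7]
finger_gap: 0.035
```

Request:
{"api": "servo_tool", "payload": {
  "commands": [
    {"dp":[0,0,0],"yaw":0},
    {"dp":[0,0,0],"yaw":0},
    {"dp":[0,0,0],"yaw":0},
    {"dp":[0,0,0],"yaw":0}
  ],
  "claw": 0.35
}}

```text
time_s: 17.35
ee_pos: [0.4964, 0.2801, 0.0461]
eef_rot: [0.721, 0.069, 0.688, -0.05]
wrist_force: [-0.1, -0.3, 0.1]
finger_gap: 0.0574
```

Request:
{"api": "servo_tool", "payload": {
  "commands": [
    {"dp":[0,0,0.5],"yaw":0},
    {"dp":[0,0,1],"yaw":0},
    {"dp":[0,0,1],"yaw":0},
    {"dp":[0,0,1],"yaw":0},
    {"dp":[0,0,1],"yaw":0}
  ]
}}

```text
time_s: 17.85
ee_pos: [0.4934, 0.2784, 0.1608]
eef_rot: [0.718, 0.067, 0.691, -0.052]
wrist_force: [1.0, 1.3, 0.4]
finger_gap: 0.0579
```

Run:
```python
from h import *
st()
draw('side',[circ(.493,.2795,.036,.056)],(130,170,350,330),'b5.png',3)
```

```text
t 17.85 tcp [0.4934 0.2784 0.1608] gap 0.0579 toolx [ 0.041  0.017 -0.999] jawdir deg 80.39 F [1.  1.3 0.4] q [-0.68  0.57  0.18  1.81 -0.14  0.73  0.98]
```

View pics/b5.png

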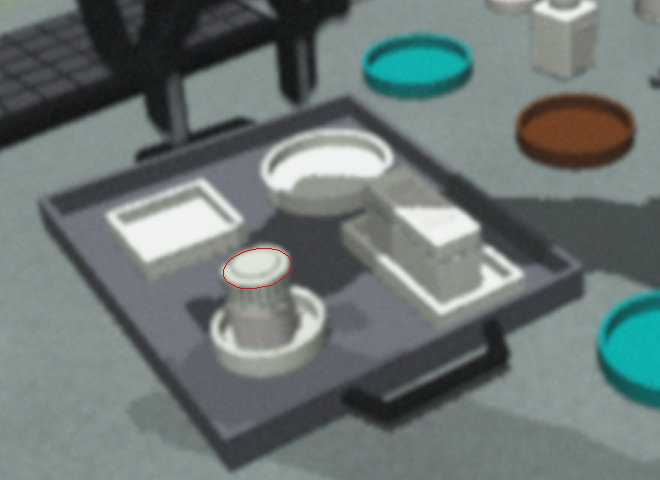

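Request:
{"api": "servo_tool", "payload": {
  "commands": [
    {"dp":[0.3,-1,0],"yaw":0.2},
    {"dp":[0.3,-1,0],"yaw":0.2},
    {"dp":[0.3,-1,0],"yaw":0.2},
    {"dp":[0.3,-1,0],"yaw":0.2},
    {"dp":[0.3,-1,0],"yaw":0.2},
    {"dp":[0.3,-1,0],"yaw":0.2},
    {"dp":[0.3,-1,0],"yaw":0.2},
    {"dp":[0.3,-1,0],"yaw":0.2}
  ]
}}

```text
time_s: 18.7
ee_pos: [0.5574, 0.0799, 0.1743]
eef_rot: [0.726, 0.018, 0.687, 0.01]
wrist_force: [0.5, -0.5, -0.6]
finger_gap: 0.0573
```

Request:
{"api": "servo_tool", "payload": {
  "commands": [
    {"dp":[0.3,-1,0],"yaw":0.2},
    {"dp":[0.3,-1,0],"yaw":0.2},
    {"dp":[0.3,-1,0],"yaw":0.2},
    {"dp":[0.3,-1,0],"yaw":0.2},
    {"dp":[0.3,-1,0],"yaw":0.2},
    {"dp":[0.3,-0.8,0],"yaw":0},
    {"dp":[0,0,0],"yaw":0}
  ]
}}

```text
time_s: 19.4
ee_pos: [0.604, -0.0784, 0.1791]
eef_rot: [0.727, -0.012, 0.686, 0.038]
wrist_force: [0.4, 0.2, -0.5]
finger_gap: 0.0577
```

Run:
```python
from h import *
st()
```

```text
t 19.4 tcp [ 0.604  -0.0784  0.1791] gap 0.0577 toolx [ 0.057  0.039 -0.998] jawdir deg 94.17 F [ 0.4  0.2 -0.5] q [ 0.08  0.6   0.06  1.68 -0.11  0.82  1.84]
```

Request:
{"api": "servo_tool", "payload": {
  "commands": [
    {"dp":[0,-0.1,-1],"yaw":0},
    {"dp":[0,0,-1],"yaw":0},
    {"dp":[0,0,-1],"yaw":0},
    {"dp":[0,0,-1],"yaw":0},
    {"dp":[0,0,-1],"yaw":0}
  ]
}}

```text
time_s: 19.9
ee_pos: [0.6068, -0.0755, 0.0577]
eef_rot: [0.731, -0.013, 0.681, 0.04]
wrist_force: [0.3, 0.1, 0.2]
finger_gap: 0.0575
```

Run:
```python
from h import *
st()
draw('side',[box(.6057,-.0818,4,.038,.038,.054),circ(.6057,-.0818,.028,.076)],(230,100,400,230),'c1.png',4)
```

```text
t 19.9 tcp [ 0.6068 -0.0755  0.0577] gap 0.0575 toolx [ 0.07   0.042 -0.997] jawdir deg 94.37 F [0.3 0.1 0.2] q [ 0.1   0.76  0.03  1.77 -0.13  0.55  1.87]
```

View pics/c1.png

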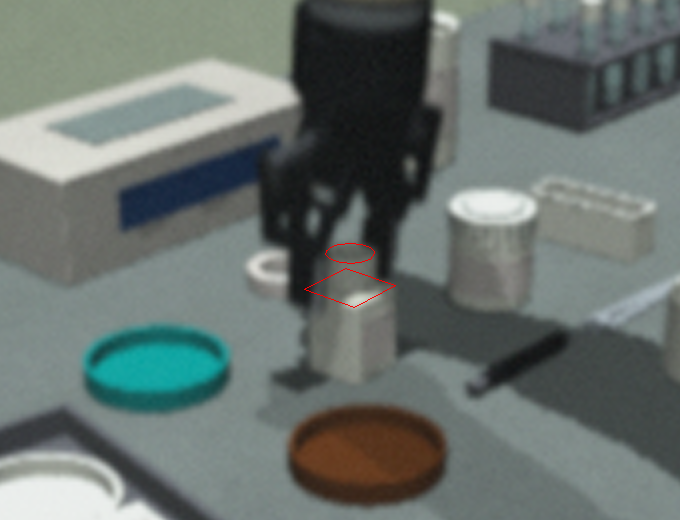

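Request:
{"api": "servo_tool", "payload": {
  "commands": [
    {"dp":[-0.05,-0.25,-0.4],"yaw":0},
    {"dp":[0,0,-0.4],"yaw":0}
  ]
}}

```text
time_s: 20.15
ee_pos: [0.6026, -0.0793, 0.0336]
eef_rot: [0.728, -0.013, 0.684, 0.042]
wrist_force: [-0.5, -0.5, -1.1]
finger_gap: 0.0574
```

Request:
{"api": "servo_tool", "payload": {
  "commands": [
    {"dp":[0,0,0],"yaw":0},
    {"dp":[0,0,0],"yaw":0},
    {"dp":[0,0,0],"yaw":0},
    {"dp":[0,0,0],"yaw":0},
    {"dp":[0,0,0],"yaw":0}
  ],
  "claw": -1,
  "newtons": 35
}}

```text
time_s: 20.65
ee_pos: [0.6035, -0.0792, 0.0355]
eef_rot: [0.729, -0.013, 0.683, 0.042]
wrist_force: [0.7, -0.1, -1.8]
finger_gap: 0.0378
```

Request:
{"api": "servo_tool", "payload": {
  "commands": [
    {"dp":[0,0,0.5],"yaw":0},
    {"dp":[0,0,1],"yaw":0},
    {"dp":[0,0,1],"yaw":0},
    {"dp":[0,0,1],"yaw":0},
    {"dp":[0,0,1],"yaw":0}
  ]
}}

```text
time_s: 21.15
ee_pos: [0.6, -0.0781, 0.1512]
eef_rot: [0.727, -0.012, 0.686, 0.043]
wrist_force: [1.1, 0.4, -1.4]
finger_gap: 0.038
```

Run:
```python
from h import *
st()
draw('side',[],(230,60,400,230),'c2.png',3)
```

```text
t 21.15 tcp [ 0.6    -0.0781  0.1512] gap 0.038 toolx [ 0.056  0.046 -0.997] jawdir deg 94.54 F [ 1.1  0.4 -1.4] q [ 0.09  0.63  0.04  1.71 -0.11  0.75  1.86]
```

View pics/c2.png

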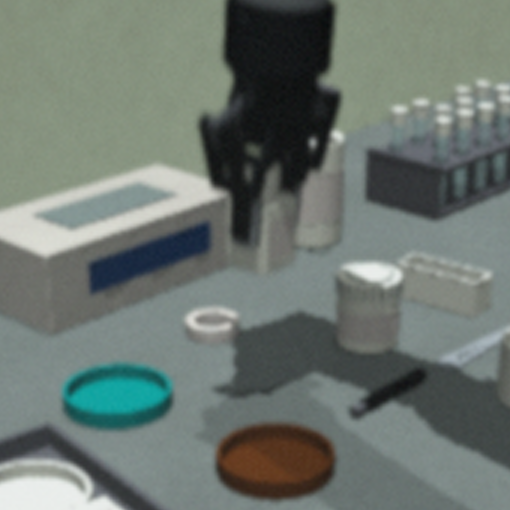

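Request:
{"api": "servo_tool", "payload": {
  "commands": [
    {"dp":[0.05,0.7,0],"yaw":-0.2},
    {"dp":[0.05,1,0],"yaw":-0.2},
    {"dp":[0.05,1,0],"yaw":-0.2},
    {"dp":[0.05,1,0],"yaw":-0.2},
    {"dp":[0.05,1,0],"yaw":-0.2},
    {"dp":[0.05,1,0],"yaw":-0.2},
    {"dp":[0.05,1,0],"yaw":-0.2},
    {"dp":[0.05,1,0],"yaw":-0.2}
  ]
}}

```text
time_s: 22.0
ee_pos: [0.6142, 0.1136, 0.1659]
eef_rot: [0.735, 0.039, 0.676, -0.016]
wrist_force: [-0.3, -0.6, -2.3]
finger_gap: 0.0377
```

Request:
{"api": "servo_tool", "payload": {
  "commands": [
    {"dp":[0.05,1,0],"yaw":-0.2},
    {"dp":[0.05,1,0],"yaw":-0.2},
    {"dp":[0.05,1,0],"yaw":-0.2},
    {"dp":[0.05,1,0],"yaw":-0.2},
    {"dp":[0,1,0],"yaw":-0.2},
    {"dp":[0,0.5,0],"yaw":0}
  ]
}}

```text
time_s: 22.6
ee_pos: [0.6169, 0.2616, 0.1694]
eef_rot: [0.734, 0.07, 0.674, -0.046]
wrist_force: [-0.2, 0.8, -1.6]
finger_gap: 0.0379
```

Run:
```python
from h import *
st()
```

```text
t 22.6 tcp [0.6169 0.2616 0.1694] gap 0.0379 toolx [ 0.088  0.027 -0.996] jawdir deg 80.66 F [-0.2  0.8 -1.6] q [-0.55  0.69  0.2   1.54 -0.15  0.84  1.1 ]
```

Request:
{"api": "servo_tool", "payload": {
  "commands": [
    {"dp":[0,0,-0.8],"yaw":0},
    {"dp":[0,0,-1],"yaw":0},
    {"dp":[0,0,-1],"yaw":0},
    {"dp":[0,0,-1],"yaw":0},
    {"dp":[0,0,-0.4],"yaw":0}
  ]
}}

```text
time_s: 23.1
ee_pos: [0.6179, 0.2646, 0.0663]
eef_rot: [0.737, 0.07, 0.671, -0.042]
wrist_force: [-0.4, 0.3, -2.7]
finger_gap: 0.0379
```

Run:
```python
from h import *
st()
draw('side',[box(.618,.2605,-9.1,.064,.064,.018)],(130,130,350,330),'c3.png',3)
```

```text
t 23.1 tcp [0.6179 0.2646 0.0663] gap 0.0379 toolx [ 0.095  0.031 -0.995] jawdir deg 81.05 F [-0.4  0.3 -2.7] q [-0.54  0.81  0.16  1.62 -0.18  0.63  1.12]
```

View pics/c3.png

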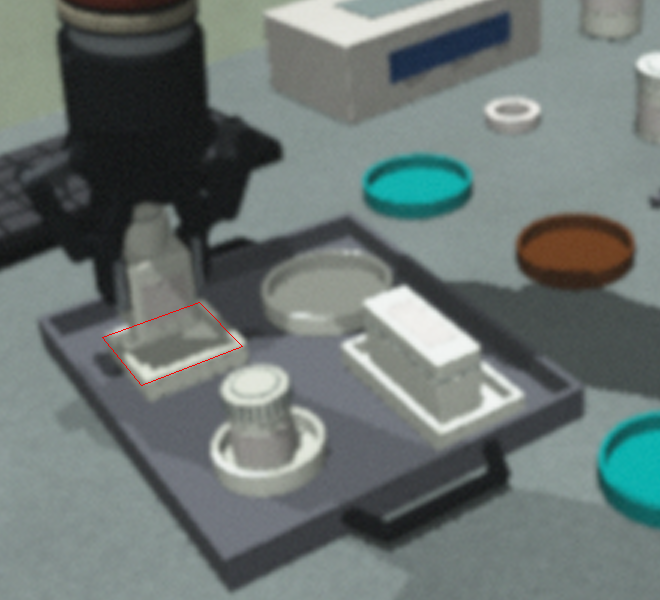

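Request:
{"api": "servo_tool", "payload": {
  "commands": [
    {"dp":[-0.05,-0.1,-0.4],"yaw":0},
    {"dp":[0,0,-0.3],"yaw":0}
  ]
}}

```text
time_s: 23.35
ee_pos: [0.6183, 0.2613, 0.0496]
eef_rot: [0.738, 0.07, 0.67, -0.042]
wrist_force: [-0.5, -0.0, -1.5]
finger_gap: 0.0379
```

Run:
```python
from h import *
st()
draw('side',[],(130,130,350,330),'c4.png',3)
```

```text
t 23.35 tcp [0.6183 0.2613 0.0496] gap 0.0379 toolx [ 0.099  0.032 -0.995] jawdir deg 81.0 F [-0.5 -0.  -1.5] q [-0.53  0.83  0.15  1.63 -0.18  0.59  1.13]
```

View pics/c4.png

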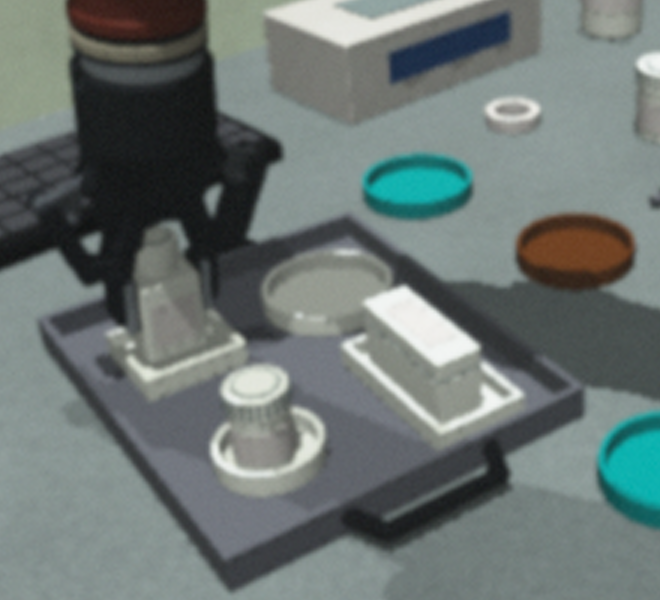

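Request:
{"api": "servo_tool", "payload": {
  "commands": [
    {"dp":[0,0,-0.2],"yaw":0},
    {"dp":[0,0,-0.1],"yaw":0}
  ]
}}

```text
time_s: 23.6
ee_pos: [0.6194, 0.2617, 0.0432]
eef_rot: [0.739, 0.071, 0.669, -0.042]
wrist_force: [-4.0, -2.3, 9.5]
finger_gap: 0.0379
```

Request:
{"api": "servo_tool", "payload": {
  "commands": [
    {"dp":[0,0,-0.06],"yaw":0}
  ]
}}

```text
time_s: 23.7
ee_pos: [0.6194, 0.2617, 0.0432]
eef_rot: [0.738, 0.071, 0.669, -0.042]
wrist_force: [-3.3, -0.6, 8.1]
finger_gap: 0.0378
```

Request:
{"api": "servo_tool", "payload": {
  "commands": [
    {"dp":[0,0,0.03],"yaw":0}
  ]
}}

```text
time_s: 23.8
ee_pos: [0.6196, 0.2618, 0.0447]
eef_rot: [0.739, 0.071, 0.669, -0.041]
wrist_force: [-0.5, -0.2, -1.1]
finger_gap: 0.0379
```

Request:
{"api": "servo_tool", "payload": {
  "commands": [
    {"dp":[0,0,0],"yaw":0},
    {"dp":[0,0,0],"yaw":0},
    {"dp":[0,0,0],"yaw":0},
    {"dp":[0,0,0],"yaw":0}
  ],
  "claw": 0.5
}}

```text
time_s: 24.2
ee_pos: [0.6217, 0.2629, 0.0467]
eef_rot: [0.74, 0.072, 0.667, -0.04]
wrist_force: [0.3, -0.3, 0.1]
finger_gap: 0.0642
```

Request:
{"api": "servo_tool", "payload": {
  "commands": [
    {"dp":[0,0,0.5],"yaw":0},
    {"dp":[0,0,1],"yaw":0},
    {"dp":[0,0,1],"yaw":0},
    {"dp":[0,0,1],"yaw":0},
    {"dp":[0,0,1],"yaw":0}
  ]
}}

```text
time_s: 24.7
ee_pos: [0.6189, 0.2617, 0.1611]
eef_rot: [0.738, 0.07, 0.67, -0.042]
wrist_force: [0.7, 0.1, -0.6]
finger_gap: 0.0641
```

Run:
```python
from h import *
st()
draw('side',[box(.618,.2605,-9.1,.038,.038,.060)],(130,130,350,330),'c5.png',3)
```

```text
t 24.7 tcp [0.6189 0.2617 0.1611] gap 0.0641 toolx [ 0.099  0.033 -0.995] jawdir deg 81.01 F [ 0.7  0.1 -0.6] q [-0.55  0.69  0.19  1.55 -0.16  0.8   1.11]
```

View pics/c5.png

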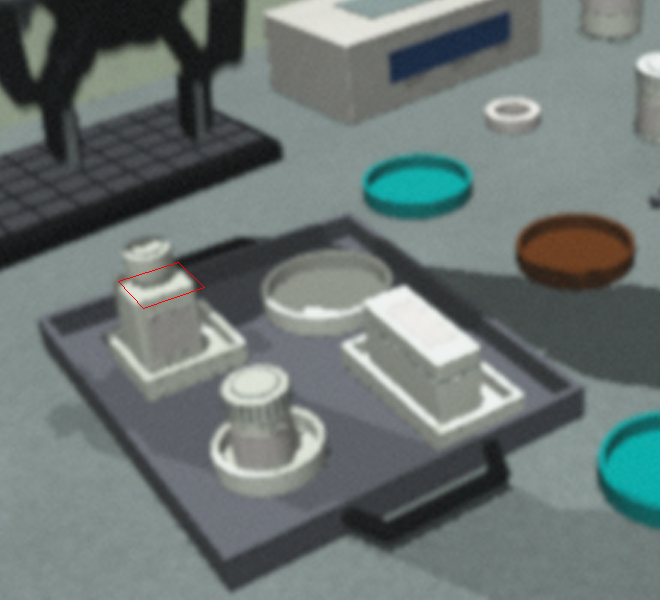

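Request:
{"api": "servo_tool", "payload": {
  "commands": [
    {"dp":[0,-1,0],"yaw":0},
    {"dp":[0,-1,0],"yaw":0},
    {"dp":[0,-1,0],"yaw":0},
    {"dp":[0,-1,0],"yaw":0},
    {"dp":[0,-1,0],"yaw":0},
    {"dp":[0,-1,0],"yaw":0},
    {"dp":[0,-1,0],"yaw":0},
    {"dp":[0,-1,0],"yaw":0}
  ],
  "claw": 1
}}

```text
time_s: 25.55
ee_pos: [0.6233, 0.0639, 0.1764]
eef_rot: [0.746, 0.072, 0.661, -0.033]
wrist_force: [0.2, 0.2, 0.6]
finger_gap: 0.085
```

Request:
{"api": "servo_tool", "payload": {
  "commands": [
    {"dp":[0,-1,0],"yaw":0},
    {"dp":[0,-1,0],"yaw":0},
    {"dp":[0,-1,0],"yaw":0},
    {"dp":[0,-1,0],"yaw":0},
    {"dp":[0,-1,0],"yaw":0},
    {"dp":[0,-1,0],"yaw":0},
    {"dp":[0,-1,0],"yaw":0},
    {"dp":[0,-1,0],"yaw":0}
  ]
}}

```text
time_s: 26.35
ee_pos: [0.624, -0.1457, 0.1824]
eef_rot: [0.749, 0.072, 0.658, -0.033]
wrist_force: [0.6, 0.2, 0.1]
finger_gap: 0.0858
```

Run:
```python
from h import *
st()
draw('top',[box(.618,.2605,-9.1,.038,.038,.060),circ(.493,.2795,.036,.056),box(.4765,.1749,-9.1,.084,.03,.050)],(135,95,285,245),'d0.png')
```

```text
t 26.35 tcp [ 0.624  -0.1457  0.1824] gap 0.0858 toolx [ 0.132  0.045 -0.99 ] jawdir deg 81.71 F [0.6 0.2 0.1] q [ 0.17  0.61  0.09  1.64 -0.18  0.78  1.79]
```

View pics/d0.png

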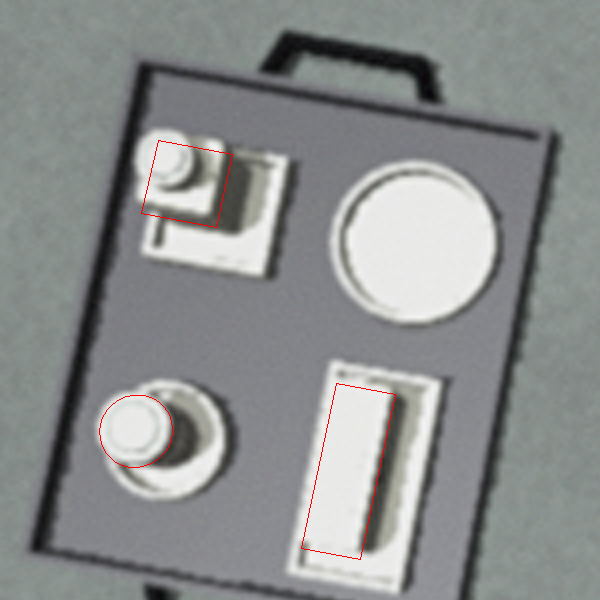

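Request:
{"api": "servo_tool", "payload": {
  "commands": [
    {"dp":[-0.2,-1,0],"yaw":0},
    {"dp":[-0.2,-1,0],"yaw":0},
    {"dp":[0,-0.8,-0.5],"yaw":0},
    {"dp":[0,0,-1],"yaw":0},
    {"dp":[0,0,-1],"yaw":0},
    {"dp":[0,0,0],"yaw":0}
  ]
}}

```text
time_s: 27.0
ee_pos: [0.6134, -0.2306, 0.1234]
eef_rot: [0.752, 0.072, 0.654, -0.042]
wrist_force: [-1.6, 0.9, -0.2]
finger_gap: 0.0855
```

Run:
```python
from h import *
st()
draw('side',[circ(.6127,-.22,.056,.062)],(270,60,440,220),'d1.png',3)
```

```text
t 27.0 tcp [ 0.6134 -0.2306  0.1234] gap 0.0855 toolx [ 0.141  0.031 -0.99 ] jawdir deg 80.9 F [-1.6  0.9 -0.2] q [ 0.32  0.71  0.07  1.65 -0.2   0.68  1.93]
```

View pics/d1.png

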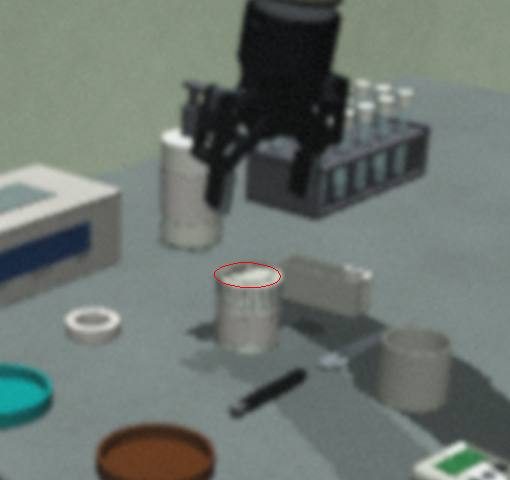

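Request:
{"api": "servo_tool", "payload": {
  "commands": [
    {"dp":[0,0.4,-0.3],"yaw":0},
    {"dp":[0,0,-0.8],"yaw":0},
    {"dp":[0,0,0],"yaw":0}
  ]
}}

```text
time_s: 27.35
ee_pos: [0.618, -0.2184, 0.1018]
eef_rot: [0.756, 0.071, 0.65, -0.042]
wrist_force: [-0.9, -0.3, -0.0]
finger_gap: 0.0852
```

Run:
```python
from h import *
st()
```

```text
t 27.35 tcp [ 0.618  -0.2184  0.1018] gap 0.0852 toolx [ 0.152  0.029 -0.988] jawdir deg 81.07 F [-0.9 -0.3 -0. ] q [ 0.31  0.73  0.06  1.68 -0.21  0.61  1.92]
```

Request:
{"api": "servo_tool", "payload": {
  "commands": [
    {"dp":[-0.25,-0.05,-1],"yaw":0},
    {"dp":[0,0,-0.9],"yaw":0}
  ]
}}

```text
time_s: 27.55
ee_pos: [0.617, -0.2185, 0.0601]
eef_rot: [0.76, 0.069, 0.645, -0.041]
wrist_force: [0.1, -0.1, -0.5]
finger_gap: 0.0856
```

Run:
```python
from h import *
st()
draw('side',[circ(.6127,-.22,.056,.062)],(270,60,440,220),'d2.png',3)
```

```text
t 27.55 tcp [ 0.617  -0.2185  0.0601] gap 0.0856 toolx [ 0.165  0.026 -0.986] jawdir deg 81.28 F [ 0.1 -0.1 -0.5] q [ 0.32  0.78  0.04  1.71 -0.22  0.51  1.94]
```

View pics/d2.png

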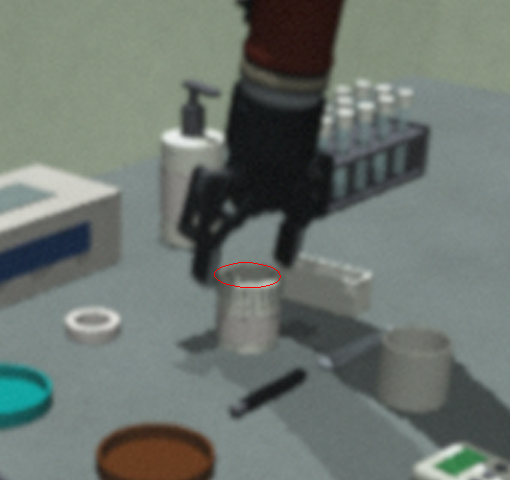

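Request:
{"api": "servo_tool", "payload": {
  "commands": [
    {"dp":[-0.2,-0.05,-0.5],"yaw":0}
  ]
}}

```text
time_s: 27.7
ee_pos: [0.6138, -0.2178, 0.0467]
eef_rot: [0.761, 0.068, 0.644, -0.04]
wrist_force: [0.7, -0.6, 0.1]
finger_gap: 0.0852
```

Request:
{"api": "servo_tool", "payload": {
  "commands": [
    {"dp":[0,0,0],"yaw":0},
    {"dp":[0,0,0],"yaw":0},
    {"dp":[0,0,0],"yaw":0},
    {"dp":[0,0,0],"yaw":0}
  ],
  "claw": -1,
  "newtons": 40
}}

```text
time_s: 28.1
ee_pos: [0.6162, -0.2169, 0.0511]
eef_rot: [0.762, 0.068, 0.643, -0.039]
wrist_force: [-0.6, 0.2, -1.0]
finger_gap: 0.0547
```

Run:
```python
from h import *
st()
```

```text
t 28.1 tcp [ 0.6162 -0.2169  0.0511] gap 0.0547 toolx [ 0.171  0.027 -0.985] jawdir deg 81.53 F [-0.6  0.2 -1. ] q [ 0.33  0.79  0.03  1.73 -0.22  0.48  1.95]
```

Request:
{"api": "servo_tool", "payload": {
  "commands": [
    {"dp":[0,0,0.5],"yaw":0},
    {"dp":[0,0,1],"yaw":0},
    {"dp":[0,0,1],"yaw":0},
    {"dp":[0,0,1],"yaw":0},
    {"dp":[0,0.5,0.8],"yaw":0}
  ]
}}

```text
time_s: 28.6
ee_pos: [0.614, -0.2056, 0.1636]
eef_rot: [0.761, 0.069, 0.644, -0.041]
wrist_force: [0.8, 0.2, -1.1]
finger_gap: 0.0548
```

Run:
```python
from h import *
st()
draw('side',[],(270,60,440,220),'d3.png',3)
```

```text
t 28.6 tcp [ 0.614  -0.2056  0.1636] gap 0.0548 toolx [ 0.167  0.026 -0.986] jawdir deg 81.33 F [ 0.8  0.2 -1.1] q [ 0.28  0.63  0.08  1.67 -0.2   0.7   1.89]
```

View pics/d3.png

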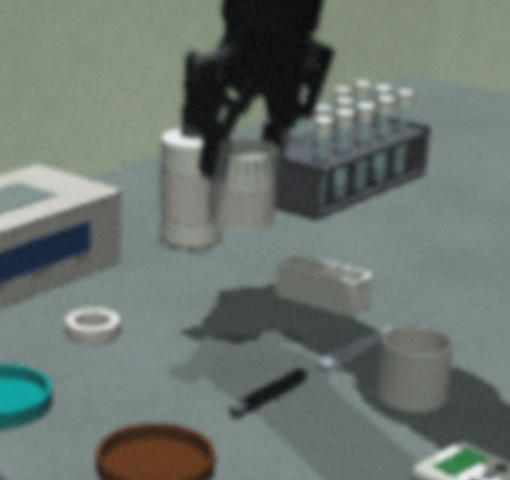

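Request:
{"api": "servo_tool", "payload": {
  "commands": [
    {"dp":[-0.05,1,0],"yaw":0},
    {"dp":[-0.05,1,0],"yaw":0},
    {"dp":[-0.05,1,0],"yaw":0},
    {"dp":[-0.05,1,0],"yaw":0},
    {"dp":[-0.05,1,0],"yaw":0},
    {"dp":[-0.05,1,0],"yaw":0},
    {"dp":[-0.05,1,0],"yaw":0},
    {"dp":[-0.05,1,0],"yaw":0}
  ]
}}

```text
time_s: 29.45
ee_pos: [0.607, 0.0014, 0.1764]
eef_rot: [0.767, 0.069, 0.637, -0.041]
wrist_force: [-0.1, 0.4, -0.6]
finger_gap: 0.0552
```

Request:
{"api": "servo_tool", "payload": {
  "commands": [
    {"dp":[-0.05,1,0],"yaw":0},
    {"dp":[-0.05,1,0],"yaw":0},
    {"dp":[-0.05,1,0],"yaw":0},
    {"dp":[-0.05,1,0],"yaw":0},
    {"dp":[0,1,0],"yaw":0},
    {"dp":[0,0.5,-0.3],"yaw":0}
  ]
}}

```text
time_s: 30.05
ee_pos: [0.6011, 0.1496, 0.1733]
eef_rot: [0.768, 0.069, 0.636, -0.037]
wrist_force: [0.5, 0.2, -0.5]
finger_gap: 0.0547
```

Run:
```python
from h import *
st()
draw('side',[],(130,100,350,300),'d4.png',3)
```

```text
t 30.05 tcp [0.6011 0.1496 0.1733] gap 0.0547 toolx [ 0.189  0.031 -0.981] jawdir deg 81.67 F [ 0.5  0.2 -0.5] q [-0.42  0.58  0.2   1.78 -0.16  0.61  1.28]
```

View pics/d4.png

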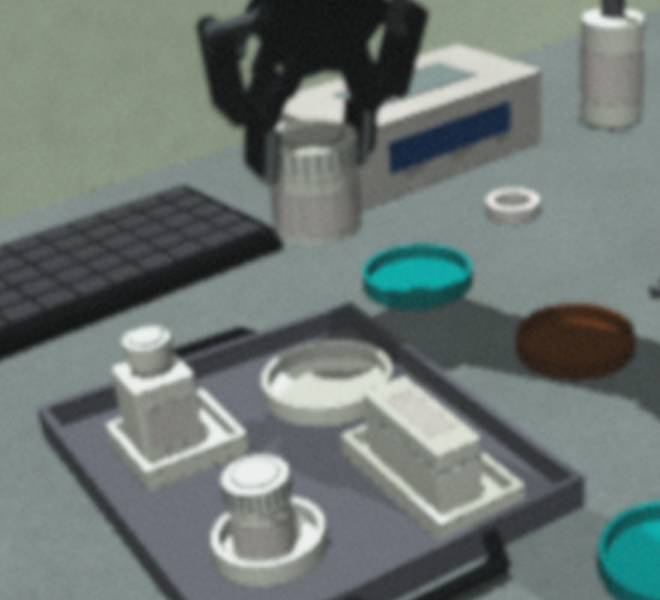

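Request:
{"api": "servo_tool", "payload": {
  "commands": [
    {"dp":[0.05,0.2,-1],"yaw":0},
    {"dp":[0,0,-1],"yaw":0},
    {"dp":[0,0,-1],"yaw":0},
    {"dp":[0,0,-1],"yaw":0}
  ]
}}

```text
time_s: 30.5
ee_pos: [0.6036, 0.1538, 0.0718]
eef_rot: [0.77, 0.069, 0.634, -0.036]
wrist_force: [0.1, 0.2, -0.4]
finger_gap: 0.0545
```

Run:
```python
from h import *
st()
draw('side',[circ(.601,.1552,.086,.018)],(130,130,350,330),'d5.png',3)
```

```text
t 30.5 tcp [0.6036 0.1538 0.0718] gap 0.0545 toolx [ 0.194  0.031 -0.981] jawdir deg 81.76 F [ 0.1  0.2 -0.4] q [-0.39  0.72  0.15  1.85 -0.2   0.38  1.31]
```

View pics/d5.png

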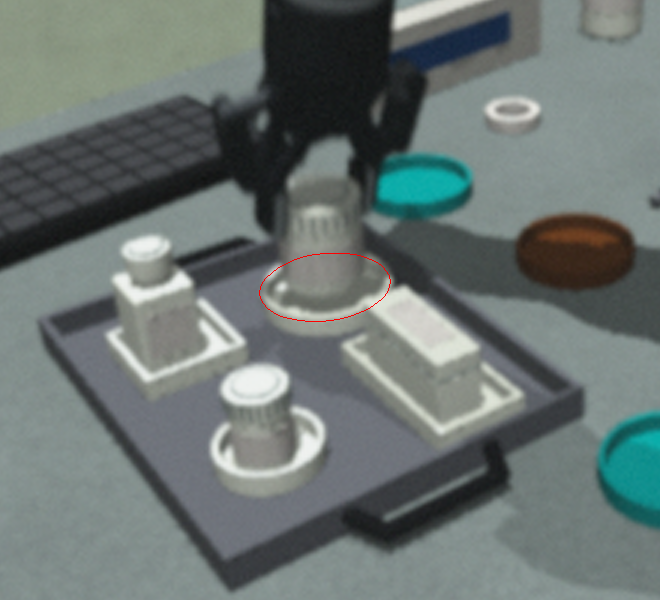

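Request:
{"api": "servo_tool", "payload": {
  "commands": [
    {"dp":[0,0.1,-0.35],"yaw":0},
    {"dp":[0,0,-0.2],"yaw":0}
  ]
}}

```text
time_s: 30.75
ee_pos: [0.602, 0.1534, 0.0561]
eef_rot: [0.768, 0.069, 0.636, -0.039]
wrist_force: [-16.5, 0.2, 44.3]
finger_gap: 0.0547
```

Request:
{"api": "servo_tool", "payload": {
  "commands": [
    {"dp":[0,0,0.02],"yaw":0}
  ]
}}

```text
time_s: 30.85
ee_pos: [0.6027, 0.1534, 0.0582]
eef_rot: [0.768, 0.07, 0.635, -0.039]
wrist_force: [0.5, -0.2, -1.6]
finger_gap: 0.0548
```

Run:
```python
from h import *
st()
draw('side',[],(130,130,350,330),'d6.png',3)
```

```text
t 30.85 tcp [0.6027 0.1534 0.0582] gap 0.0548 toolx [ 0.19   0.029 -0.981] jawdir deg 81.49 F [ 0.5 -0.2 -1.6] q [-0.39  0.74  0.14  1.85 -0.2   0.36  1.31]
```

View pics/d6.png

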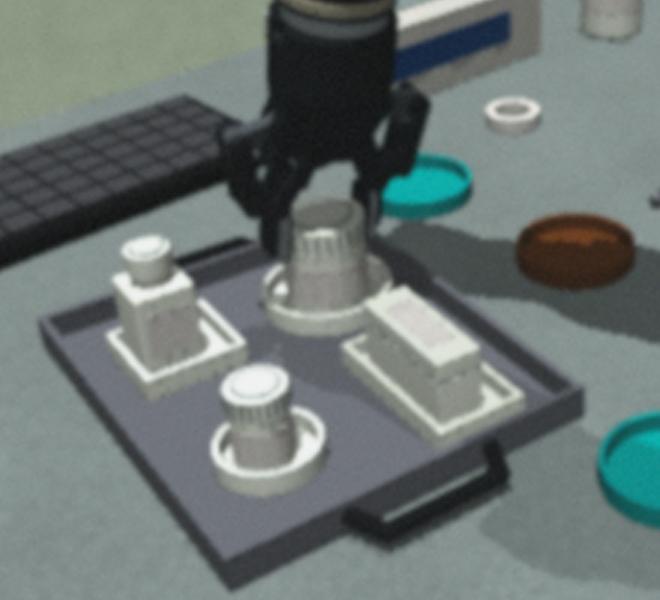

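In the well. Release and retreat.

Request:
{"api": "servo_tool", "payload": {
  "commands": [
    {"dp":[0,0,0],"yaw":0},
    {"dp":[0,0,0],"yaw":0},
    {"dp":[0,0,0],"yaw":0},
    {"dp":[0,0,0],"yaw":0}
  ],
  "claw": 0.8
}}

```text
time_s: 31.3
ee_pos: [0.6048, 0.1525, 0.0602]
eef_rot: [0.77, 0.07, 0.633, -0.039]
wrist_force: [0.0, 0.6, -0.4]
finger_gap: 0.0769
```

Request:
{"api": "servo_tool", "payload": {
  "commands": [
    {"dp":[0,0,0.5],"yaw":0},
    {"dp":[0,0,1],"yaw":0},
    {"dp":[0,0,1],"yaw":0},
    {"dp":[0,0,1],"yaw":0},
    {"dp":[0,0,1],"yaw":0},
    {"dp":[0,0,1],"yaw":0}
  ]
}}

```text
time_s: 31.9
ee_pos: [0.6014, 0.1515, 0.2015]
eef_rot: [0.767, 0.069, 0.637, -0.04]
wrist_force: [0.6, 0.3, 0.1]
finger_gap: 0.0769
```

Request:
{"api": "servo_tool", "payload": {
  "commands": [
    {"dp":[0,-1,0],"yaw":0},
    {"dp":[0,-1,0],"yaw":0},
    {"dp":[0,-1,0],"yaw":0},
    {"dp":[0,-1,0],"yaw":0},
    {"dp":[0,-1,0],"yaw":0},
    {"dp":[0,-1,0],"yaw":0},
    {"dp":[0,-1,0],"yaw":0},
    {"dp":[0,-1,0],"yaw":0}
  ]
}}

```text
time_s: 32.7
ee_pos: [0.6036, -0.0478, 0.2154]
eef_rot: [0.773, 0.068, 0.63, -0.032]
wrist_force: [0.4, -0.2, -0.2]
finger_gap: 0.0768
```

Run:
```python
from h import *
st()
S=[box(.618,.2605,-9.1,.038,.038,.060),circ(.618,.2605,.028,.082),circ(.493,.2795,.036,.056),box(.4765,.1749,-9.1,.084,.03,.050),circ(.601,.1552,.056,.068)]
draw('side',S,(130,130,350,330),'e1.png',3)
draw('top',S,(135,95,285,245),'e2.png')
draw('top',[],(330,120,500,260),'e3.png')
```

```text
t 32.7 tcp [ 0.6036 -0.0478  0.2154] gap 0.0768 toolx [ 0.205  0.035 -0.978] jawdir deg 82.18 F [ 0.4 -0.2 -0.2] q [-0.03  0.5   0.15  1.78 -0.2   0.68  1.66]
```

View pics/e1.png

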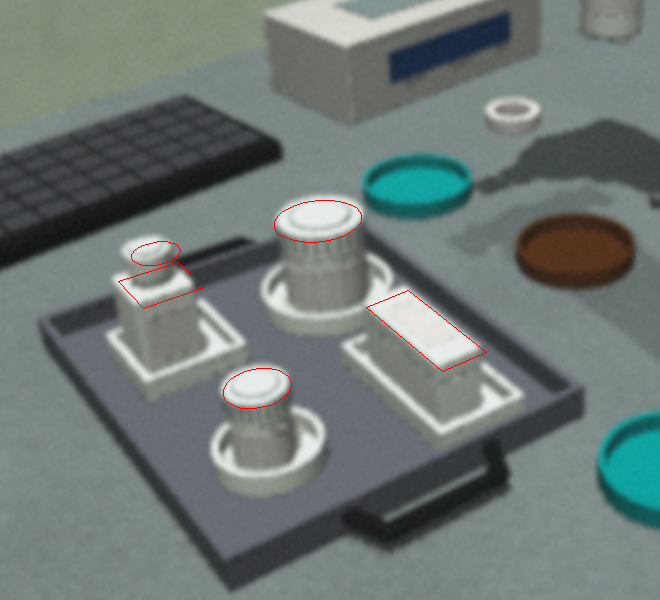

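View pics/e2.png

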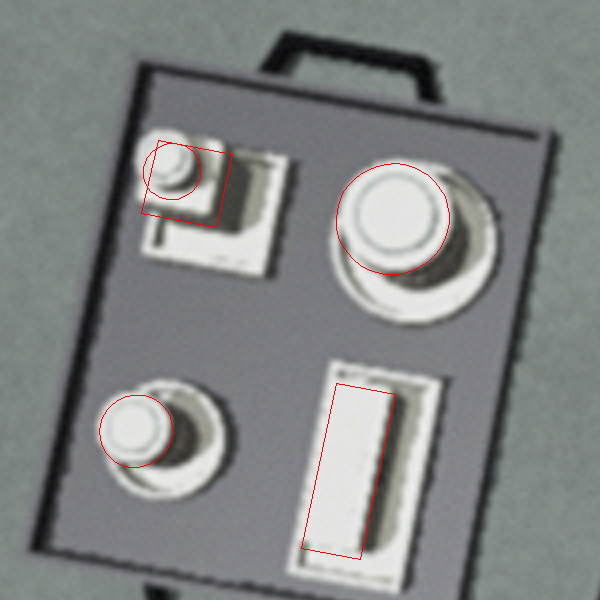

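View pics/e3.png

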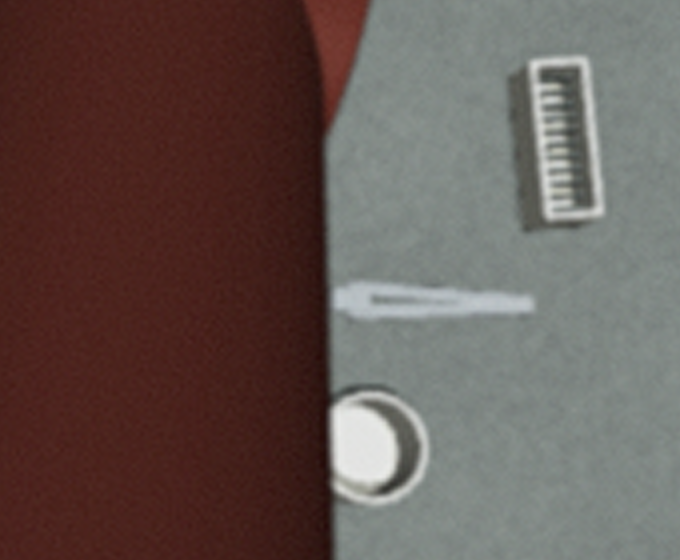

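Run:
```python
from h import *
for n,(u,v),s in(('top',(183,142),26),('side',(183,228),40)):
    f=bot.read_camera(n)['frame'][:,:,::-1]
    k=int(560/(2*s)); a=cv2.resize(f[v-s:v+s,u-s:u+s],None,fx=k,fy=k,interpolation=cv2.INTER_CUBIC)
    for i in range(0,2*s,10): cv2.putText(a,str(u-s+i),(i*k,10),0,.35,(0,255,0));cv2.putText(a,str(v-s+i),(0,i*k+4),0,.35,(0,255,0))
    cv2.imwrite(f'pics/f_{n}.png',a)
```

```text
(no output)
```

View pics/f_top.png

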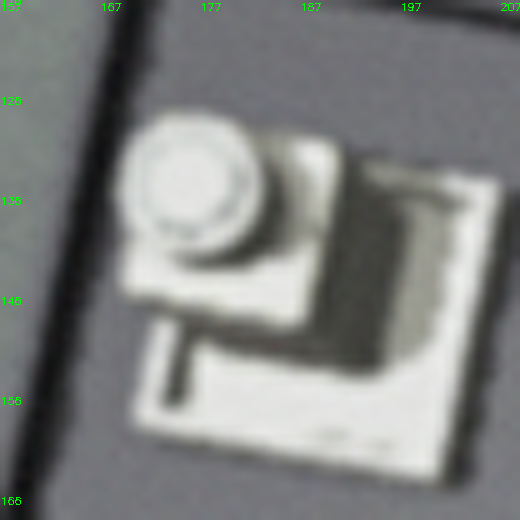

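View pics/f_side.png

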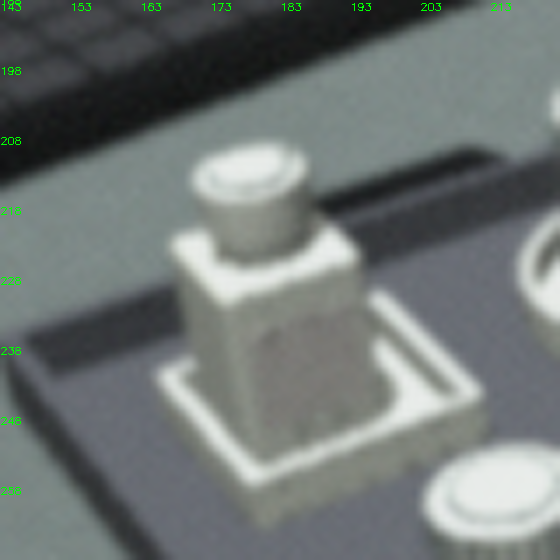

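Run:
```python
from h import *
T=bot.read_camera('top');S=bot.read_camera('side')
def tri(a,b):
    p,d=ray(T,a);q,e=ray(S,b);d/=np.linalg.norm(d);e/=np.linalg.norm(e)
    s=np.linalg.lstsq(np.c_[d,-e],q-p,rcond=None)[0];A=p+s[0]*d;B=q+s[1]*e
    return np.round((A+B)/2,4),round(np.linalg.norm(A-B),4)
print('cap',tri((175.3,133.7),(178.2,212.1)))
t=lambda x,y:(157+x/10-.5,116+y/10-.5); s=lambda x,y:(143+x/7-.5,188+y/7-.5)
# body-top corners: near(-x,+y), (+x,-y), (-x,-y)
print('c(-x,+y)',tri(t(125,288),s(172,242)));print('c(-x,-y)',tri(t(303,325),s(225,300)));print('c(+x,-y)',tri(t(338,140),s(358,252)))
# assume seated: where would bottle be
for z,n in((.082,'cap'),): print(onz(T,(175.3,133.7),z),onz(S,(178.2,212.1),z))
# bottle drawn at estimate
for nme,c in(('side',S),):
    pass
```

```text
cap (array([0.624 , 0.2636, 0.0852]), np.float64(0.0013))
c(-x,+y) (array([0.6106, 0.2851, 0.0766]), np.float64(0.0158))
c(-x,-y) (array([0.6161, 0.2655, 0.046 ]), np.float64(0.0287))
c(+x,-y) (array([0.6372, 0.24  , 0.048 ]), np.float64(0.0197))
[0.62530417 0.26533422 0.082     ] [0.62828698 0.2608512  0.082     ]
```

Run:
```python
from h import *
T=bot.read_camera('top');S=bot.read_camera('side')
def tri(a,b):
    p,d=ray(T,a);q,e=ray(S,b);d/=np.linalg.norm(d);e/=np.linalg.norm(e)
    s=np.linalg.lstsq(np.c_[d,-e],q-p,rcond=None)[0];A=p+s[0]*d;B=q+s[1]*e
    return np.round((A+B)/2,4),round(np.linalg.norm(A-B),4)
t=lambda x,y:(157+x/10-.5,116+y/10-.5); s=lambda x,y:(143+x/7-.5,188+y/7-.5)
print('c(-x,+y)',tri(t(122,292),s(225,302)));print('c(-x,-y)',tri(t(303,326),s(358,254)))
# collar corner check: (-x,+y)
print('collar',tri(t(133,425),s(258,480)),tri(t(445,480),s(482,392)))
draw('side',[box(.624,.262,-9.1,.038,.038,.060),box(.624,.262,-9.1,.038,.038,.006),circ(.624,.262,.028,.082)],(143,188,223,268),'g1.png',7)
draw('top',[box(.624,.262,-9.1,.038,.038,.060),box(.624,.262,-9.1,.038,.038,.006),circ(.624,.262,.028,.082)],(157,116,209,168),'g2.png',10)
a=cv2.imread('pics/g1.png');b=cv2.resize(cv2.imread('pics/g2.png'),(560,560));cv2.imwrite('pics/g.png',cv2.resize(np.hstack([a,b]),(800,400)))
```

```text
c(-x,+y) (array([0.6078, 0.284 , 0.0623]), np.float64(0.0006))
c(-x,-y) (array([0.6024, 0.2483, 0.0622]), np.float64(0.0008))
collar (array([0.5888, 0.2943, 0.0224]), np.float64(0.0027)) (array([0.5808, 0.231 , 0.0203]), np.float64(0.0013))
```

View pics/g.png

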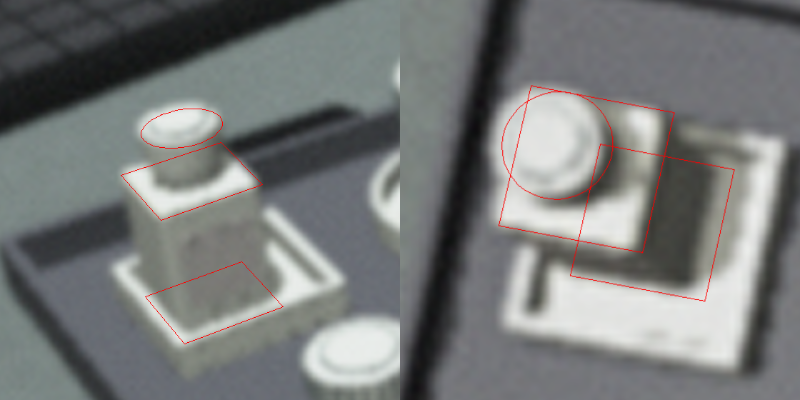

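Run:
```python
from h import *
print(bot.sign_off())
```

```text
the job is handed in; nothing more can be done
None
```

I packed all four closed containers, each standing in its own well, and handed the job in at about 33 s of the 112 s allowed. I set each one down until it touched the floor before letting go. The sign-off gave no verdict.

**Fit in the wells:** In the last top and side pictures, the slide box, small pot and large pot lie within about 3 to 5 mm of their well centres, at the right height. The square bottle is about 8 mm off centre, against a limit of 16 mm. It measures as standing level on the well floor.

**Open pot and open slide box:** The open slide box looks unmoved. The arm covered part of the open pot in that picture, but the part that showed also looks unmoved.

**Robot:** The arm touched nothing when I handed in.

**What went less well:**
- The tool slowly tilted during the moves, to about 0.2 rad by the end. The large pot tipped only about 0.02 rad between grasp and set-down.
- Two set-downs, the slide box and the large pot, reached about 45 N at the wrist before I backed off (limit 120 N).

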